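# Slide the standing mould into the pouring corner

## Task

The closed mould, heavy and narrow, stands on end ready for pouring. Push it along the bench with the fingertips, low down near its foot so that it slides without rocking or lifting, until it stands square and flat against both steel bars of the L-shaped corner stop. Then take the hand away, and leave everything else on the bench where it is.

Things in the scene. Friction and masses are not known exactly. Their poses are not given: they have to be found in the camera images.
- mould: Closed casting mould standing on end, an upright box: 90 mm thick (x), 120 wide (y), 215 tall, 1.3 to 2.4 kg, centre of mass half-way up, plain below 130 mm. Aluminium frame between two plywood boards (its -x and +x faces). Origin: centre of its underside on the bench, z up. At the start -x faces roughly the robot, +x the stop's back bar (within 0.3 rad).
- push_point (a point): Middle of the mould's -x board (the one nearest the robot), 25 mm above the bench. Friction on the bench is 0.55 to 0.7 (7 to 16 N to slide it): pushed along its x above about 60 mm it may tip, so push between 10 and 35 mm. Axes as the mould's.
- mouth (a point): Top of the steel pouring mouth on the mould, 38 mm across, 229 mm above its foot, on its centre line. Two dark clamp bars cross each board 130 to 146 and 182 to 198 mm above the foot, 5 mm proud of the boards and 13 mm beyond the sides; wing nuts at their ends reach 15 mm off the boards.
- stop: L-shaped corner stop, two dark steel angle bars fixed to the bench. Origin: inner corner, bench height; x away from the robot (within 0.15 rad of world x), y left. Back bar: face in the plane x = 0, y from 0 to -250 mm. Side bar: face in the plane y = 0, x from 0 to -110 mm. Uprights 40 mm high, 6 thick; feet 6 mm thick reach 40 mm outward.
- seat (a point): Where the mould's origin must end: on the bench 45 mm before the back bar's face and 60 mm right of the side bar's face. Axes as the stop's; the mould ends square to them, +x board on the back bar, +y side on the side bar. At the start the mould stands 65 to 105 mm short of it in x and 30 to 110 mm to its right, clear of both bars.
- firebrick: Bystander: pale firebrick 114 x 230 x 64 mm lying flat, loose. Origin: centre of the underside.
- crucible: Bystander: dark grey round crucible, 82 mm across, 100 mm high, empty, loose, standing. Origin: centre of the underside.
- rammer: Bystander: turned wooden hand rammer standing on end, 56 mm across, 205 mm high, loose. Origin: centre of the underside.
- sprue_cutter: Bystander: thin brass tube standing on end, 32 mm across, 95 mm high, loose. Origin: centre of the underside.
- brush: Bystander: bench brush lying flat, loose. Origin on its underside.
- ingot: Bystander: aluminium ingot 160 x 46 x 30 mm lying flat, loose. Origin: centre of the underside.
- empty_frame: Bystander: empty open aluminium half frame, 190 x 120 x 27 mm, with two pin lugs, lying flat, loose. Origin: centre of the underside.

How it is judged:
At the end, for the whole second after the job is handed in: The mould stands upright and at rest on the bench in the corner stop, its +x board within 5 mm of the back bar and its side within 5 mm of the side bar, square to the bars within 0.05 rad, and the robot is clear of it (x of mould in the frame of stop between -0.05 and -0.041 m and y of mould in the frame of stop between -0.065 and -0.056 m and angle between the x axis of mould and the x axis of stop, either way round below 0.05 rad and angle between mould's own z axis and vertical below 0.04 rad and height (world z) of mould below 0.004 m and linear speed of mould below 0.01 m/s); the robot touches nothing.
It fails at once if the mould rocks or tips (more than 0.12 rad off upright) (angle between mould's own z axis and vertical above 0.12 rad).
It fails at once if the mould is lifted off the bench (height (world z) of mould above 0.01 m).
It fails at once if another thing on the bench is moved by more than 20 mm (distance of any of firebrick, crucible, rammer, sprue_cutter, brush, ingot, empty_frame from where it was at the start of the episode above 0.02 m).
It also fails if it takes over 61 s, if anything falls off the work surface, if the arm or the gripper's body presses on something with over 40 N, if the wrist force passes 120 N, or if a joint passes its speed limit or range.

## Robot

A 6-joint arm with a two-finger parallel gripper is mounted at the origin on the work surface. World frame = base frame: x ahead of the robot, y to its left, z up, the work surface at z = 0. Lengths are in m, angles in rad, forces in N, time in s.
With the tool pointing down it reaches from about 0.425 to 0.95 m from the base axis. Payload 3.5 kg.
Tool frame: the origin (TCP) lies midway between the tips of the shut fingers; the grasp point (between the pads) lies 19 mm behind it; x points along the fingers, y is the direction in which the jaws open and shut, and the axes are right-handed (so a half turn about x gives the same grasp; the last joint's range is limited). The gripper opens to 85 mm and grips with 20 to 120 N. Pads are 22 mm wide; open, the fingers measure 114 mm over their backs; the gripper's body (76 mm by 85 mm) begins 54 mm behind the grasp point. The pads swing forward as they close: fully open they stand 13 mm farther back than shut.
Start: joints at [-1.389, 0.286, 1.577, -0, 1.279, -0.15], TCP at [0.22, -0.638, 0.231] pointing down, gripper open.
Joint ranges: [-2.77, 2.77], [-0.9, 2.22], [0.21, 2.48], [-1.53, 4.67], [0.24, 2.81], [-2.84, 2.84]. Speed limits (rad/s): [2.79, 2.79, 3.14, 3.14, 3.14, 3.14].

## Interface

Orientations are given as a unit quaternion [x, y, z, w].
In Python, from plant import ctrl, vision gives the robot as it stands. The module is installed in compiled form; this text tells all that it offers.
- The arm moves only by the tool play_rows, never from a script. Its arguments are lists of equal length, an entry for each row: "claw": the closure in counts, from 0 (fully open) to 255 (shut); "travel": the shift along the tool's x, y, z in m, a list of three; "dr": the turn, a rotation vector about the tool's x, y, z in rad, a list of three. In form: {"claw": [claw, ...], "travel": [[tx, ty, tz], ...], "dr": [[wx, wy, wz], ...]}. A call has 1 to 20 rows; each row is the pose to reach, as a shift and turn from the pose measured when the call began, along the tool's axes at that moment; what a row does not reach only later rows make up. A row lasts 1/10 s, in which the tool goes at most 50 mm and 8.59 degrees, less where a joint would pass 70% of its speed; a pose out of reach is approached as far as the arm can. A call with a gripper value outside its range is refused whole. The fingers move at their own pace and stop on an object; "force" is the grip in N (left out, the last holds). Time passes only in rows, so rows that repeat a pose let the fingers close. It gives the time, the measured TCP pose, the force and the opening at its end, in the units of the state.
- ctrl.get_state(): the state, without advancing time (a new reading comes with each control period).
- vision.read_camera(name): name is "side" or "top" or "wrist"; returns a dict with "img" (400x640x3 uint8, red, green, blue), "range_z" (400x640 float32, m along the optical axis (not along the pixel's ray), 0 where there is no reading), "K" (3x3 intrinsics, pixels), "distortion" ([k1, k2, p1, p2, k3] as OpenCV has them; the pictures are not rectified), "world_to_cam" (4x4, takes a point from world to camera coordinates). Camera axes: x right, y up, looking along -z (the intrinsics and any distortion apply to the point x, -y, -z); pixel columns grow to the right and rows downward; lengths in m; the calibration is good to about 2 mm. A picture is of the moment at which its call begins.
- ctrl.sign_off(): hands the job in, once; it reports no verdict.
The state is a dict: "time": time; "qpos": joint angles; "dq": joint speeds; "joint_efforts": joint torques, N m; "eef_pos": TCP position; "tcp_rot": TCP orientation; "contact_force": force on the tool from outside, world axes, zero at the start; "wrist_torque": the same for the moment, N m; "opening": opening from 0.0 (shut) to 1.0 (fully open).
Only numpy, scipy, OpenCV 4.12 (cv2) and the standard library are available. Lean on these libraries where they do the work, as an engineer would, in place of code of your own. Each camera call takes 0.05 s, during which the arm holds its last target.

## Working session

There is one attempt and no reset: what is moved stays moved. The work goes in short steps, Python scripts to look and compute and a tool call to move; the robot and the scene stay as the last step left them, time stands still between calls to the robot, and variables do not carry over. Pictures are saved under pics/ and viewed, and the job is handed in when it is done.

Besides the shell and the picture viewer there is one more tool, called after "Request:" as a command line: name --argument value ..., lists and objects as JSON in quotes. play_rows: Moves the arm, as the interface text tells. Its arguments: {"type":"object","properties":{"claw":{"type":"array","items":{"type":"number"}},"travel":{"type":"array","items":{"type":"array","items":{"type":"number"}}},"dr":{"type":"array","items":{"type":"array","items":{"type":"number"}}},"force":{"type":"number"}},"required":["claw","travel","dr"]}

```bash
mkdir -p pics; cat > h.py <<'E'
import numpy as np, cv2
from plant import ctrl, vision
def cloud(c):
    K=np.array(c["K"]);d=np.array(c["distortion"]);z=c["range_z"]
    v,u=np.mgrid[0:400,0:640]
    p=cv2.undistortPoints(np.stack([u,v],-1).reshape(-1,1,2).astype(np.float64),K,d).reshape(400,640,2)
    P=np.stack([p[...,0]*z,-p[...,1]*z,-z,np.ones_like(z)],-1)
    W=P@np.linalg.inv(np.array(c["world_to_cam"])).T
    W=W[...,:3].copy();W[z<=0]=np.nan
    return W
E
python3 - <<'E'
from h import *
print(ctrl.get_state())
for n in("side","top","wrist"):
    c=vision.read_camera(n);cv2.imwrite(f"pics/{n}0.png",c["img"][...,::-1]);np.save(f"{n}0.npy",cloud(c))
    print(n,np.linalg.inv(c["world_to_cam"]).round(3)[:3])
E
```

```text
{'time': 0.0, 'qpos': array([-1.38901354e+00,  2.87198978e-01,  1.57819767e+00,  6.74883993e-06,
        1.27858486e+00, -1.49993041e-01]), 'dq': array([-0.00129633,  0.00076012,  0.00051798, -0.00034095,  0.00034908,
        0.00012337]), 'joint_efforts': array([ 5.93852997e-05, -4.05983698e+01, -2.92623836e+01, -2.05731112e-04,
        5.73132929e-03,  2.49057393e-06]), 'eef_pos': array([ 0.21977559, -0.63751878,  0.22991377]), 'tcp_rot': array([-0.69738818, -0.11760697,  0.69741046, -0.11591793]), 'contact_force': array([-0.61723743,  0.43926269,  0.26135847]), 'wrist_torque': array([ 0.03173472,  0.00214033, -0.03672464]), 'opening': 1.0003380436088636}
side [[-0.88   0.359 -0.31   0.157]
 [-0.474 -0.674  0.567  0.743]
 [-0.006  0.646  0.763  1.101]]
top [[-0.023  0.996 -0.084  0.4  ]
 [-1.    -0.023 -0.     0.019]
 [-0.002  0.084  0.996  1.69 ]]
wrist [[ 0.325  0.904  0.277  0.291]
 [-0.946  0.311  0.094 -0.614]
 [-0.002 -0.293  0.956  0.373]]
```

View pics/side0.png

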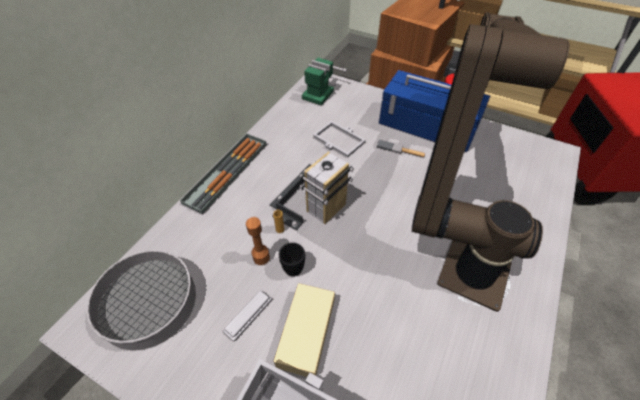

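View pics/top0.png

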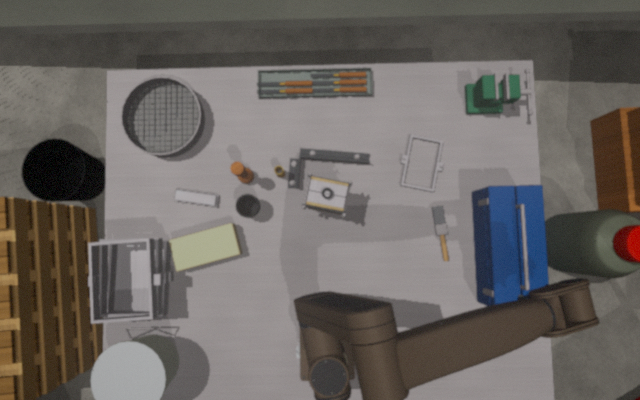

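The side view shows the mould at about (325,185), with the stop behind it at (290,205). In the top view the mould is at (328,195) and the stop's inner corner is near (302,163). The crucible (248,206) and sprue cutter (280,171) stand to the left. Next I'll measure the geometry from the depth data.

```bash
python3 - <<'E'
from h import *
for n in("top","side"):
    W=np.load(f"{n}0.npy"); print(n)
    x,y,z=W[...,0],W[...,1],W[...,2]
    R=(x>0.35)&(x<0.8)&(y>-0.25)&(y<0.2)
    m=R&(np.abs(z)<.01); print("bench z",np.median(z[m]))
    # mould top
    m=R&(z>.2)&(z<.222); p=W[m]
    print("mould top",len(p),p[:,2].mean(),cv2.minAreaRect(p[:,:2].astype(np.float32)*1000))
    m=R&(z>.222)&(z<.24);p=W[m]
    if len(p):print("mouth",len(p),np.median(p,0))
    m=R&(z>.033)&(z<.046)&(x>.5); p=W[m]; print("bartop",len(p))
    print(p[::max(1,len(p)//60)].round(3)[:, :].tolist())
i=cv2.imread("pics/top0.png")[110:260,220:420];cv2.imwrite("pics/topz.png",cv2.resize(i,None,fx=4,fy=4,interpolation=cv2.INTER_CUBIC))
E
```

```text
top
bench z -7.211900476167266e-05
mould top 1041 0.21392940763574222 ((542.8679809570312, -12.484939575195312), (138.52215576171875, 107.69775390625), 77.39881134033203)
mouth 63 [ 0.5447089  -0.01532261  0.22653953]
bartop 195
[[0.701, 0.077, 0.034], [0.699, 0.062, 0.042], [0.697, 0.074, 0.034], [0.696, 0.063, 0.038], [0.695, 0.048, 0.04], [0.696, 0.034, 0.036], [0.694, 0.023, 0.044], [0.694, 0.081, 0.034], [0.692, 0.048, 0.04], [0.692, 0.038, 0.038], [0.69, 0.023, 0.045], [0.691, 0.012, 0.04], [0.691, -0.006, 0.034], [0.69, -0.016, 0.043], [0.689, -0.027, 0.044], [0.688, 0.077, 0.045], [0.688, 0.009, 0.036], [0.688, -0.002, 0.035], [0.686, -0.013, 0.042], [0.686, -0.023, 0.039], [0.686, -0.034, 0.039], [0.686, -0.045, 0.037], [0.686, -0.059, 0.038], [0.685, -0.07, 0.042], [0.683, -0.027, 0.039], [0.683, -0.045, 0.037], [0.682, -0.059, 0.039], [0.681, -0.07, 0.044], [0.681, -0.088, 0.042], [0.682, -0.099, 0.036], [0.68, -0.109, 0.042], [0.681, -0.12, 0.039], [0.678, -0.074, 0.037], [0.678, -0.084, 0.036], [0.678, -0.095, 0.038], [0.677, -0.106, 0.04], [0.677, -0.116, 0.039], [0.676
[... 1901 characters left out ...]
0.634, 0.091, 0.041], [0.558, 0.046, 0.036], [0.505, 0.017, 0.035], [0.632, 0.095, 0.041], [0.623, 0.089, 0.04], [0.55, 0.047, 0.037], [0.63, 0.092, 0.034], [0.618, 0.09, 0.039], [0.539, 0.051, 0.042], [0.507, 0.029, 0.037], [0.609, 0.091, 0.04], [0.535, 0.052, 0.04], [0.508, 0.034, 0.036], [0.603, 0.095, 0.042], [0.538, 0.054, 0.034], [0.526, 0.054, 0.042], [0.608, 0.095, 0.033], [0.592, 0.093, 0.041], [0.527, 0.053, 0.034], [0.595, 0.096, 0.036], [0.586, 0.09, 0.035], [0.512, 0.058, 0.044], [0.587, 0.096, 0.036], [0.629, 0.146, 0.04], [0.628, 0.148, 0.038], [0.647, 0.169, 0.039], [0.635, 0.167, 0.045], [0.629, 0.16, 0.04], [0.644, 0.169, 0.035], [0.633, 0.166, 0.039], [0.639, 0.17, 0.034]]
```

View pics/topz.png

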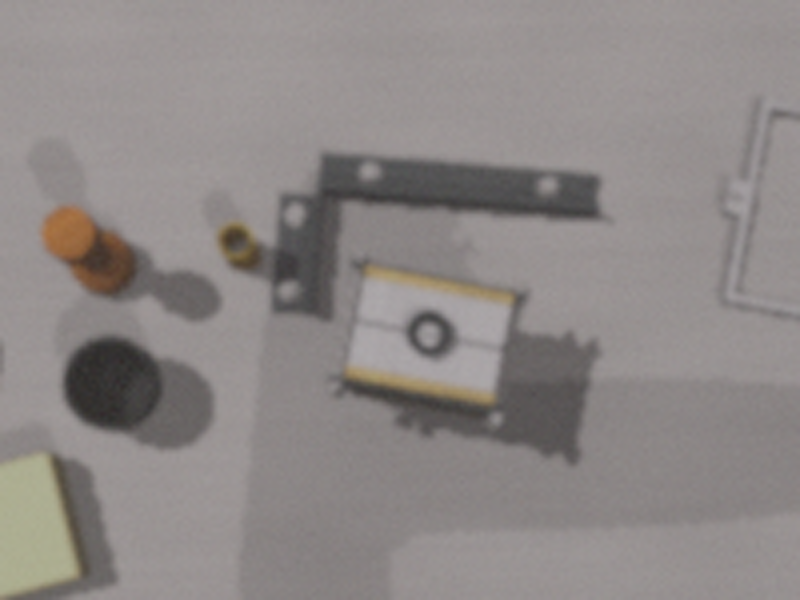

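```bash
cat > fit.py <<'E'
from h import *
from scipy.optimize import least_squares
# box model fit. mould: points on top (z~.215) and on sides z<.125; stop via bar-top points
def boxsdf(p,hx,hy):
    q=np.abs(p)-np.array([hx,hy]);return np.linalg.norm(np.maximum(q,0),axis=1)+np.minimum(q.max(1),0)
def loc(p,c):
    co,s=np.cos(c[2]),np.sin(c[2]);d=p-c[:2];return np.stack([co*d[:,0]+s*d[:,1],-s*d[:,0]+co*d[:,1]],1)
def fit_mould(W,c0):
    x,y,z=W[...,0],W[...,1],W[...,2]
    p=W[(z>.012)&(z<.122)][:,:2];p=p[~np.isnan(p).any(1)]
    for it in range(3):
        k=np.abs(boxsdf(loc(p,c0),.045,.06))<[.02,.01,.006][it]
        q=p[k]; r=least_squares(lambda c:boxsdf(loc(q,c),.045,.06),c0,loss='soft_l1',f_scale=.002);c0=r.x
    return c0,len(q),np.abs(r.fun).mean()
def fit_stop(W,c0):
    x,y,z=W[...,0],W[...,1],W[...,2]
    p=W[(z>.010)&(z<.046)];p=p[~np.isnan(p).any(1)][:,:2]
    def d(c,p):
        l=loc(p,c)
        return np.minimum(np.abs(boxsdf(l-[.003,-.125],.003,.125)),np.abs(boxsdf(l-[-.055,.003],.055,.003)))
    for it in range(4):
        q=p[d(c0,p)<[.02,.012,.008,.006][it]]; r=least_squares(lambda c:d(c,q),c0,loss='soft_l1',f_scale=.002);c0=r.x
    return c0,len(q),np.abs(r.fun).mean()
def rel(m,s):
    l=loc(np.array([m[:2]]),s)[0];return l[0]*1000,l[1]*1000,m[2]-s[2]
E
python3 - <<'E'
from fit import *
for n in("top","side"):
    W=np.load(n+"0.npy")
    m=fit_mould(W,[.545,-.015,-.2]);s=fit_stop(W,[.695,.077,-.1]);print(n,m,s,rel(m[0],s[0]))
E
```

```text
top (array([ 0.54396474, -0.01524891, -0.21456278]), 23, np.float64(0.00019032189008518817)) (array([ 0.695364  ,  0.07484417, -0.10901015]), 283, np.float64(0.0012631506637740375)) (np.float64(-140.69898039017252), np.float64(-106.0296943163402), np.float64(-0.10555263550091436))
side (array([ 0.54367096, -0.0108916 , -0.21652286]), 734, np.float64(0.000994424124498849)) (array([ 0.69465423,  0.07924928, -0.10158126]), 343, np.float64(0.0011074198287917406)) (np.float64(-141.0640806189814), np.float64(-104.98692482030015), np.float64(-0.11494159826442238))
```

```bash
python3 - <<'E'
from h import *
# bar top profile in side view, in stop-ish frame yaw -0.1
from fit import loc
for n in("top","side"):
    W=np.load(n+"0.npy").reshape(-1,3);W=W[~np.isnan(W).any(1)]
    for yaw in(-.1,):
        l=loc(W[:,:2],np.array([.695,.077,yaw]));
        k=(abs(l[:,0])<.05)&(l[:,1]<-.02)&(l[:,1]>-.2);a=np.round(l[k,0]*1000/3)*3
        for v in np.unique(a): print(n,"back",v,np.median(W[k,2][a==v]).round(4),(a==v).sum())
        k=(abs(l[:,1])<.05)&(l[:,0]<-.02)&(l[:,0]>-.1);a=np.round(l[k,1]*1000/3)*3
        for v in np.unique(a): print(n,"side",v,np.median(W[k,2][a==v]).round(4),(a==v).sum())
E
```

```text
top back -51.0 -0.0021 5
top back -48.0 -0.0002 39
top back -45.0 0.0006 38
top back -42.0 -0.0009 38
top back -39.0 0.0003 42
top back -36.0 0.0001 40
top back -33.0 0.0009 39
top back -30.0 0.0003 39
top back -27.0 -0.0007 39
top back -24.0 -0.0011 39
top back -21.0 -0.0001 40
top back -18.0 -0.0001 40
top back -15.0 -0.0007 39
top back -12.0 -0.0007 40
top back -9.0 -0.0 36
top back -6.0 -0.0013 44
top back -3.0 0.0017 53
top back 0.0 0.0204 121
top back 3.0 0.0394 38
top back 6.0 0.0388 17
top back 12.0 0.0064 23
top back 15.0 0.0062 37
top back 18.0 0.006 39
top back 21.0 0.0049 43
top back 24.0 0.0073 45
top back 27.0 0.0069 38
top back 30.0 0.0063 33
top back 33.0 0.0055 40
top back 36.0 0.0055 38
top back 39.0 0.0055 35
top back 42.0 0.0007 33
top back 45.0 0.0007 38
top back 48.0 0.0002 43
top back 51.0 -0.0011 6
top side -51.0 0.002 3
top side -48.0 0.0749 12
top side -45.0 0.1354 18
top side -42.0 0.0059 15
top side -39.0 0.003 7
top side -36.0 0.0021 7
top side -33.0 0.0018 11
top side -30.0 -0.001 16
top side -27.0 0.0003 20
top side -24.0 0.0012 17
top side -21.0 0.0019
[... 1335 characters left out ...]
ack 51.0 -0.0018 3
side side -51.0 -0.0016 3
side side -48.0 0.0936 55
side side -45.0 0.1004 59
side side -42.0 -0.0004 26
side side -39.0 0.1393 25
side side -36.0 0.001 27
side side -33.0 0.004 21
side side -30.0 -0.0013 18
side side -27.0 -0.0013 14
side side -24.0 -0.0007 17
side side -21.0 -0.0013 6
side side 3.0 0.0387 13
side side 6.0 0.0274 49
side side 9.0 0.0199 70
side side 12.0 0.0056 20
side side 15.0 0.0051 14
side side 18.0 0.0076 8
side side 21.0 0.0064 14
side side 24.0 0.0079 7
side side 27.0 0.0061 18
side side 30.0 0.0057 6
side side 33.0 0.0071 13
side side 36.0 0.0059 11
side side 39.0 0.0074 9
side side 42.0 0.0024 19
side side 45.0 -0.0017 11
side side 48.0 -0.0008 8
```

```bash
python3 - <<'E'
from h import *
W=np.load("top0.npy")
for nm,(r0,r1,c0,c1) in dict(toolbox=(185,305,470,545),brush=(200,265,425,452),frame=(130,195,395,445)).items():
    p=W[r0:r1,c0:c1].reshape(-1,3);p=p[~np.isnan(p).any(1)];p=p[(p[:,2]>.006)&(p[:,2]<.3)]
    print(nm,np.percentile(p,[1,99],axis=0).round(3))
s=ctrl.get_state();from scipy.spatial.transform import Rotation as R
print(R.from_quat(s["tcp_rot"]).as_matrix().round(3))
E
```

```text
toolbox [[ 0.181 -0.714  0.011]
 [ 0.554 -0.537  0.224]]
brush [[ 0.312 -0.458  0.006]
 [ 0.518 -0.37   0.027]]
frame [[ 0.558 -0.445  0.006]
 [ 0.781 -0.274  0.028]]
[[-0.     0.326 -0.945]
 [ 0.002 -0.945 -0.326]
 [-1.    -0.002 -0.   ]]
```

View pics/wrist0.png

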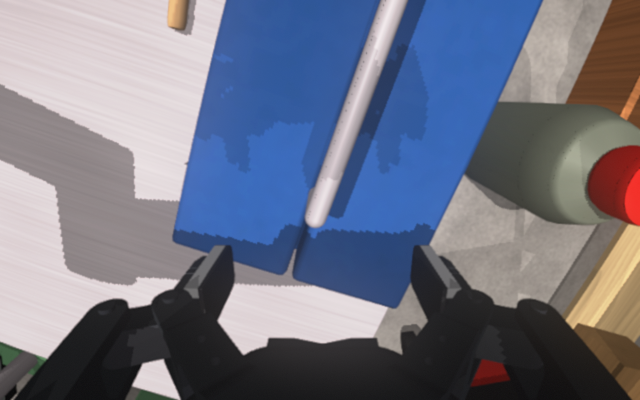

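Request:
play_rows --claw '[0,0,0,0,0]' --travel '[[-0.03,0,0],[-0.06,0,0],[-0.09,0,0],[-0.12,0,0],[-0.12,0,0]]' --dr '[[0,0,0],[0,0,0],[0,0,0],[0,0,0],[0,0,0]]'

```text
time: 0.65
eef_pos: [0.2202, -0.6395, 0.3566]
tcp_rot: [0.697, 0.114, -0.697, 0.12]
contact_force: [0.6, 0.2, 1.6]
opening: 0.998
```

```bash
cat > mv.py <<'E'
import sys,json
from h import *
from scipy.spatial.transform import Rotation as R
STOP=np.array([.695,.077,-.104])
def s2w(l):
    c,s=np.cos(STOP[2]),np.sin(STOP[2]);return np.array([STOP[0]+c*l[0]-s*l[1],STOP[1]+s*l[0]+c*l[1],l[2]])
def ori(az,t,flip=1):
    # fingers point horizontally to world azimuth az, tilted t from vertical; jaw horizontal
    h=np.array([np.cos(az),np.sin(az),0]);x=np.sin(t)*h-np.cos(t)*np.array([0,0,1])
    z=-(np.cos(t)*h+np.sin(t)*np.array([0,0,1]))*flip
    return np.stack([x,np.cross(z,x),z],1)
def rel_move(p,M):
    s=ctrl.get_state();A=R.from_quat(s["tcp_rot"]).as_matrix()
    return A.T@(np.asarray(p)-s["eef_pos"]),R.from_matrix(A.T@M).as_rotvec()
def log():
    s=ctrl.get_state()
    with open("fk.jsonl","a") as f:f.write(json.dumps({k:np.asarray(s[k]).tolist() for k in("qpos","eef_pos","tcp_rot")})+"\n")
    A=R.from_quat(s["tcp_rot"]).as_matrix()
    print("t",round(s["time"],2),"q",s["qpos"].round(3),"p",s["eef_pos"].round(4),"F",s["contact_force"].round(1))
    print("x",A[:,0].round(3),"y",A[:,1].round(3),"z",A[:,2].round(3))
E
python3 - <<'E'
from mv import *
log()
d,r=rel_move([.45,-.35,.35],ori(-.104,np.pi/4));print(d,r)
E
```

```text
t 0.65 q [-1.389  0.222  1.429 -0.     1.482 -0.15 ] p [ 0.2202 -0.6395  0.3566] F [0.6 0.2 1.6]
x [ 0.001 -0.008 -1.   ] y [ 0.326 -0.945  0.008] z [-0.945 -0.326  0.001]
[ 0.00458798 -0.198843   -0.31158155] [0.41628589 0.77211242 0.16342439]
```

Request:
play_rows --claw '[0,0,0,0,0,0,0,0,0,0,0,0]' --travel '[[0.005,-0.199,-0.312],[0.005,-0.199,-0.312],[0.005,-0.199,-0.312],[0.005,-0.199,-0.312],[0.005,-0.199,-0.312],[0.005,-0.199,-0.312],[0.005,-0.199,-0.312],[0.005,-0.199,-0.312],[0.005,-0.199,-0.312],[0.005,-0.199,-0.312],[0.005,-0.199,-0.312],[0.005,-0.199,-0.312]]' --dr '[[0.416,0.772,0.163],[0.416,0.772,0.163],[0.416,0.772,0.163],[0.416,0.772,0.163],[0.416,0.772,0.163],[0.416,0.772,0.163],[0.416,0.772,0.163],[0.416,0.772,0.163],[0.416,0.772,0.163],[0.416,0.772,0.163],[0.416,0.772,0.163],[0.416,0.772,0.163]]'

```text
time: 1.85
eef_pos: [0.4498, -0.3509, 0.3493]
tcp_rot: [0.922, -0.049, -0.382, -0.02]
contact_force: [0.0, 0.2, -0.3]
opening: 0.996
```

```bash
python3 - <<'E'
from mv import *
log()
E
```

```text
t 1.85 q [-1.117 -0.315  2.089  0.77   1.036  0.265] p [ 0.4498 -0.3509  0.3493] F [ 0.   0.2 -0.3]
x [ 0.703 -0.074 -0.708] y [-0.105 -0.994 -0.001] z [-0.704  0.075 -0.707]
```

```bash
cat > ik.py <<'E'
import json
from mv import *
from scipy.optimize import least_squares
LO=np.array([-2.77,-.9,.21,-1.53,.24,-2.84]);HI=np.array([2.77,2.22,2.48,4.67,2.81,2.84])
def fk(q,P):
    a1,h,L1,e,L2,L3,s4,s6=P
    # frame: z = link direction ; Ry(angle) tilts z toward x
    Rz=lambda a:R.from_euler('z',a).as_matrix();Ry=lambda a:R.from_euler('y',a).as_matrix()
    A=Rz(q[0]);p=A@[a1,0,h];A=A@Ry(q[1]);p=p+A@[0,0,L1];A=A@Ry(q[2])@np.eye(3);p=p+A@[e,0,L2]
    A=A@Rz(s4*q[3])@Ry(q[4]);p=p+A@[0,0,L3]
    A=A@Rz(s6*q[5])
    return p,A   # tool x=A z
D=[json.loads(l) for l in open("fk.jsonl")]
D.append(dict(qpos=[-1.38901354,.287198978,1.57819767,0,1.27858486,-.14999],eef_pos=[.21977559,-.63751878,.22991377],tcp_rot=[-.69738818,-.11760697,.69741046,-.11591793]))
def fitP():
    best=None
    for s4 in(1,-1):
        f=lambda v:np.concatenate([np.concatenate([(fk(d["qpos"],[*v,s4,1])[0]-d["eef_pos"]),.1*(fk(d["qpos"],[*v,s4,1])[1][:,2]-R.from_quat(d["tcp_rot"]).as_matrix()[:,0])]) for d in D]+[1e-4*np.array([v[0],v[3]])])
        r=least_squares(f,[0,.3,.4,0,.4,.2])
        if best is None or r.cost<best[0]:best=(r.cost,[*r.x,s4],r.fun)
    v=best[1];b=None
    for s6 in(1,-1):
        Ms=[fk(d["qpos"],[*v,s6])[1].T@R.from_quat(d["tcp_rot"]).as_matrix() for d in D]
        c=sum(np.abs(M-Ms[0]).sum() for M in Ms)
        if b is None or c<b[0]:b=(c,s6,Ms[0])
    return [*v,b[1]],b[2],np.abs(best[2]).max(),b[0]
P,T,e1,e2=fitP()
def ik(p,M,q0):
    def f(q):
        a,A=fk(q,P);return np.concatenate([(a-p)*5,R.from_matrix((A@T).T@M).as_rotvec()])
    r=least_squares(f,np.clip(q0,LO+1e-3,HI-1e-3),bounds=(LO,HI));return r.x,np.abs(r.fun).max()
if __name__=="__main__":
    print(np.round(P,3),e1,e2)
E
python3 - <<'E'
from ik import *
print(np.round(P,4),e1,e2); print(T.round(3))
q=D[0]["qpos"] if 0 else ctrl.get_state()["qpos"]
for t in(35,40,45,50):
  for lx in(-.25,-.22,-.19,-.14,-.09):
    s,e=ik(s2w([lx,-.105,.01]),ori(-.104,np.radians(t)),q);print("x",t,lx,round(e,4),s.round(2))
rng=np.random.default_rng(0)
for t in(35,40,45,50):
  for ly in(-.25,-.2,-.17,-.12):
   for fl in(1,-1):
    b=min((ik(s2w([-.05,ly,.01]),ori(-.104+np.pi/2,np.radians(t),fl),q if k==0 else rng.uniform(LO,HI)) for k in range(6)),key=lambda r:r[1]);print("y",fl,t,ly,round(b[1],4),b[0].round(2))
E
```

```text
[-0.0365  0.3058  0.5418  0.0458  0.5892  0.3963  1.      1.    ] 0.09928412113171889 1.6896668412958773e-05
[[-0. -1. -0.]
 [ 0.  0. -1.]
 [ 1. -0.  0.]]
x 35 -0.25 0.1651 [ 0.12 -0.05  2.48 -0.45  0.31  2.21]
x 35 -0.22 0.107 [ 0.12 -0.02  2.48 -0.65  0.24  2.41]
x 35 -0.19 0.0728 [ 0.16  0.02  2.48 -1.06  0.24  2.84]
x 35 -0.14 0.0853 [ 0.14  0.11  2.38 -1.08  0.24  2.84]
x 35 -0.09 0.0949 [ 0.12  0.19  2.3  -1.09  0.24  2.84]
x 40 -0.25 0.2248 [ 0.17 -0.04  2.48 -0.65  0.32  2.46]
x 40 -0.22 0.1672 [ 0.15  0.    2.48 -0.87  0.24  2.65]
x 40 -0.19 0.1734 [-0.22  0.04  2.48  1.34  0.24  0.13]
x 40 -0.14 0.0313 [ 0.09  0.14  2.48  3.88  0.24 -2.14]
x 40 -0.09 0.0391 [ 0.05  0.21  2.41  3.65  0.24 -1.96]
x 45 -0.25 0.2711 [ 0.27 -0.01  2.48 -0.93  0.37  2.82]
x 45 -0.22 0.2302 [ 0.17  0.01  2.48 -1.04  0.25  2.84]
x 45 -0.19 0.1757 [-0.22  0.07  2.48  1.59  0.24 -0.13]
x 45 -0.14 0.0597 [ 0.07  0.15  2.48  3.73  0.24 -2.01]
x 45 -0.09 0.0 [ 0.03  0.23  2.44  3.46  0.32 -1.78]
x 50 -0.25 0.346 [ 0.26 -0.01  2.48 -0.96  0.37  2.84]
x 50 -0.22 0.3198 [-0.2   0.01  2.48  1.06  0.24  0.41
[... 1233 characters left out ...]
-0.59  0.7   1.62  0.7   1.33  2.31]
y 1 45 -0.17 0.0 [-0.55  0.68  1.65  0.72  1.3  -0.82]
y -1 45 -0.17 0.0 [-0.55  0.68  1.65  0.72  1.3   2.32]
y 1 45 -0.12 0.0 [-0.48  0.65  1.69  0.76  1.26 -0.8 ]
y -1 45 -0.12 0.0 [-0.48  0.65  1.69  0.76  1.26  2.34]
y 1 50 -0.25 0.0 [-0.67  0.78  1.52  0.71  1.45 -0.89]
y -1 50 -0.25 0.0 [-0.67  0.78  1.52  0.71  1.45  2.26]
y 1 50 -0.2 0.0 [-0.61  0.74  1.59  0.75  1.4  -0.87]
y -1 50 -0.2 0.0 [-0.61  0.74  1.59  0.75  1.4   2.27]
y 1 50 -0.17 0.0 [-0.58  0.73  1.62  0.77  1.37 -0.87]
y -1 50 -0.17 0.0 [-0.58  0.73  1.62  0.77  1.37  2.28]
y 1 50 -0.12 0.0 [-0.51  0.7   1.67  0.81  1.32 -0.85]
y -1 50 -0.12 0.0 [-0.51  0.7   1.67  0.81  1.32  2.29]
```

```bash
wc -l fk.jsonl; python3 - <<'E'
from ik import *
for d in D:
    p,A=fk(d["qpos"],P);print((p-d["eef_pos"]).round(4),A[:,2].round(3),R.from_quat(d["tcp_rot"]).as_matrix()[:,0].round(3))
E
```

```text
2 fk.jsonl
[-0.099  -0.0193 -0.0116] [ 0.001 -0.008 -1.   ] [ 0.001 -0.008 -1.   ]
[-0.0119 -0.0049  0.0273] [ 0.703 -0.074 -0.708] [ 0.703 -0.074 -0.708]
[-0.0993 -0.018  -0.0157] [-0.     0.002 -1.   ] [-0.     0.002 -1.   ]
```

```bash
sed -i 's/a1,h,L1,e,L2,L3,s4,s6=P/a1,h,L1,e,L2,L3,b,s4,s6=P/; s/A@\[a1,0,h\]/A@[a1,b,h]/; s/\[0,.3,.4,0,.4,.2\]/[0,.3,.4,0,.4,.2,.1]/' ik.py
cat > sweep.py <<'E'
from ik import *
print(np.round(P,4),e1,e2)
q=ctrl.get_state()["qpos"];rng=np.random.default_rng(0)
def best(p,M,n=6):
    return min((ik(p,M,q if k==0 else rng.uniform(LO,HI)) for k in range(n)),key=lambda r:r[1])
for t in(30,35,40,45,50):
  for lx in(-.25,-.22,-.19,-.14,-.09):
   for fl in(1,-1):
    s,e=best(s2w([lx,-.105,.01]),ori(-.104,np.radians(t),fl));print("x",fl,t,lx,round(e,4),s.round(2))
for t in(40,45):
  for ly in(-.25,-.2,-.12):
   for fl in(1,-1):
    s,e=best(s2w([-.05,ly,.01]),ori(-.104+np.pi/2,np.radians(t),fl));print("y",fl,t,ly,round(e,4),s.round(2))
E
python3 sweep.py
```

```text
[0.     0.2403 0.443  0.0206 0.5725 0.2493 0.1009 1.     1.    ] 2.0599795115199703e-06 1.6896668412958773e-05
x 1 30 -0.25 0.0971 [-0.25 -0.05  2.48  0.16  0.29  1.29]
x -1 30 -0.25 0.0971 [-0.25 -0.05  2.48  0.16  0.29 -1.85]
x 1 30 -0.22 0.0351 [-0.28 -0.04  2.48  0.41  0.24  1.02]
x -1 30 -0.22 0.0351 [-0.28 -0.04  2.48  0.41  0.24 -2.12]
x 1 30 -0.19 0.0317 [-0.27  0.02  2.42  0.43  0.24  1.  ]
x -1 30 -0.19 0.0317 [-0.27  0.02  2.42  0.43  0.24 -2.14]
x 1 30 -0.14 0.0317 [-0.25  0.13  2.3   0.36  0.24  1.09]
x -1 30 -0.14 0.0317 [-0.25  0.13  2.3   0.36  0.24 -2.05]
x 1 30 -0.09 0.0229 [-0.23  0.23  2.19  0.3   0.24  1.17]
x -1 30 -0.09 0.0229 [-0.23  0.23  2.19  0.3   0.24 -1.97]
x 1 35 -0.25 0.1451 [-0.24 -0.04  2.48  0.15  0.24  1.3 ]
x -1 35 -0.25 0.1451 [-0.24 -0.04  2.48  0.15  0.24 -1.84]
x 1 35 -0.22 0.0951 [-0.3  -0.04  2.48  0.61  0.24  0.79]
x -1 35 -0.22 0.1537 [-0.35  0.08  2.48  1.64  0.24  2.84]
x 1 35 -0.19 0.0858 [-0.34  0.01  2.47  1.11  0.24  0.28]
x -1 35 -0.19 0.0845 [-0.34  0.01  2.47  1.08  0.24 -2.84]
x 1 35 -0.14 0.0843 [-0.31  0.12  2.34  0.92  0.24  0
[... 1882 characters left out ...]
 [-0.25  0.25  2.34  2.8   0.34  1.8 ]
y 1 40 -0.25 0.0 [-0.64  0.64  1.66  0.61  1.31 -0.84]
y -1 40 -0.25 0.0 [-0.64  0.64  1.66  0.61  1.31  2.3 ]
y 1 40 -0.2 0.0 [-0.58  0.61  1.71  0.64  1.26 -0.81]
y -1 40 -0.2 0.0 [-0.58  0.61  1.71  0.64  1.26  2.33]
y 1 40 -0.12 0.0 [-0.47  0.57  1.76  0.7   1.2  -0.76]
y -1 40 -0.12 0.0 [-0.47  0.57  1.76  0.7   1.2   2.38]
y 1 45 -0.25 0.0 [-0.66  0.67  1.64  0.66  1.37 -0.88]
y -1 45 -0.25 0.0 [-0.66  0.67  1.64  0.66  1.37  2.26]
y 1 45 -0.2 0.0 [-0.6   0.64  1.69  0.7   1.32 -0.85]
y -1 45 -0.2 0.0 [-0.6   0.64  1.69  0.7   1.32  2.29]
y 1 45 -0.12 0.0 [-0.49  0.6   1.75  0.76  1.25 -0.81]
y -1 45 -0.12 0.0 [-0.49  0.6   1.75  0.76  1.25  2.33]
```

```bash
cat > sweep2.py <<'E'
from ik import *
rng=np.random.default_rng(0)
q=ctrl.get_state()["qpos"]
def ori2(t,ph,fl):
    A=R.from_euler('z',STOP[2]).as_matrix()
    x=A@[np.sin(t)*np.cos(ph),np.sin(t)*np.sin(ph),-np.cos(t)]
    y=np.cross(x,A[:,0]);y/=np.linalg.norm(y)   # jaw perpendicular to stop x
    y=-fl*y if (A[:,1]@y)>0 else fl*y
    return np.stack([x,y,np.cross(x,y)],1)
if __name__=="__main__":
  for t in(32,37,42):
   for ph in(-40,-30,30,40):
    for fl in(1,-1):
     o=[]
     M=ori2(np.radians(t),np.radians(ph),fl)
     for lx in(-.23,-.20,-.17,-.09):
      s,e=min((ik(s2w([lx,-.105,.01]),M,q if k==0 else rng.uniform(LO,HI)) for k in range(5)),key=lambda r:r[1]);o.append(round(e,3))
     print(t,ph,fl,"jawtilt",round(np.degrees(np.arcsin(abs(M[2,1])))),o,s.round(2))
E
python3 sweep2.py
```

```text
32 -40 1 jawtilt 22 [np.float64(0.0), np.float64(0.0), np.float64(0.0), np.float64(0.0)] [-0.05  0.31  2.11 -0.92  0.47  2.33]
32 -40 -1 jawtilt 22 [np.float64(0.0), np.float64(0.0), np.float64(0.0), np.float64(0.194)] [-0.06  0.31  2.21  4.67  0.36 -0.15]
32 -30 1 jawtilt 17 [np.float64(0.0), np.float64(0.0), np.float64(0.0), np.float64(0.0)] [-0.09  0.28  2.15 -0.91  0.36  2.32]
32 -30 -1 jawtilt 17 [np.float64(0.0), np.float64(0.0), np.float64(0.0), np.float64(0.0)] [-0.09  0.28  2.15 -0.91  0.36 -0.82]
32 30 1 jawtilt 17 [np.float64(0.027), np.float64(0.0), np.float64(0.0), np.float64(0.0)] [-0.36  0.25  2.18  0.95  0.48  0.58]
32 30 -1 jawtilt 17 [np.float64(0.027), np.float64(0.0), np.float64(0.0), np.float64(0.0)] [-0.36  0.25  2.18  0.95  0.48 -2.57]
32 40 1 jawtilt 22 [np.float64(0.0), np.float64(0.0), np.float64(0.0), np.float64(0.0)] [-0.39  0.28  2.14  0.92  0.59  0.61]
32 40 -1 jawtilt 22 [np.float64(0.0), np.float64(0.0), np.float64(0.0), np.float64(0.0)] [-0.39  0.28  2.14  0.92  0.59 -2.53]
37 -40 1 jawtilt 26 [np.float64(0.0), np.float64(0.0), np.float64(0.0), np.flo
[... 1304 characters left out ...]
02)] [-0.05  0.29  2.2  -1.48  0.37  2.84]
42 -30 -1 jawtilt 24 [np.float64(0.035), np.float64(0.0), np.float64(0.0), np.float64(0.009)] [-0.05  0.29  2.2  -1.53  0.38 -0.25]
42 30 1 jawtilt 24 [np.float64(0.091), np.float64(0.017), np.float64(0.0), np.float64(0.0)] [-0.42  0.26  2.24  1.41  0.53  0.16]
42 30 -1 jawtilt 24 [np.float64(0.108), np.float64(0.065), np.float64(0.061), np.float64(0.039)] [-0.41  0.26  2.22  1.29  0.52 -2.84]
42 40 1 jawtilt 30 [np.float64(0.039), np.float64(0.0), np.float64(0.0), np.float64(0.0)] [-0.46  0.3   2.2   1.26  0.65  0.31]
42 40 -1 jawtilt 30 [np.float64(0.053), np.float64(0.031), np.float64(0.024), np.float64(0.0)] [-0.46  0.3   2.2   1.26  0.65 -2.83]
```

```bash
cat > plan.py <<'E'
from sweep2 import *
def rows(qs):
    s=ctrl.get_state();A=R.from_quat(s["tcp_rot"]).as_matrix()
    tr=[];dr=[]
    for q_ in qs:
        p,B=fk(q_,P);B=B@T
        tr.append((A.T@(p-s["eef_pos"])).round(3).tolist());dr.append(R.from_matrix(A.T@B).as_rotvec().round(3).tolist())
    return tr,dr
E
python3 - <<'E'
from plan import *
M=ori2(np.radians(37),np.radians(-30),-1)
q=ctrl.get_state()["qpos"]
g=np.array([-.1,.1,2.2,-1.2,.36,-.6])
for lx,z in((-.225,.2),(-.225,.1),(-.225,.017),(-.2,.017),(-.1,.017)):
    s,e=ik(s2w([lx,-.109,z]),M,g);print(lx,z,s.round(3),e)
qh,_=ik(s2w([-.225,-.109,.2]),M,g)
n=16
qs=[q+(qh-q)*(k+1)/n for k in range(n)]
for a in qs: print(fk(a,P)[0].round(3),end=' ')
tr,dr=rows(qs);print();print(tr);print(dr)
E
```

```text
-0.225 0.2 [-0.062 -0.433  2.406 -0.542  0.675 -1.288] 1.0734968469705564e-10
-0.225 0.1 [-0.062 -0.234  2.476 -0.806  0.463 -0.977] 1.0472897339563662e-08
-0.225 0.017 [-0.059  0.007  2.48  -1.306  0.345 -0.433] 0.00539382755894474
-0.2 0.017 [-0.065  0.056  2.43  -1.318  0.338 -0.427] 7.298015242605923e-12
-0.1 0.017 [-0.074  0.245  2.205 -1.221  0.344 -0.536] 4.208659646628666e-12
[ 0.457 -0.324  0.33 ] [ 0.462 -0.298  0.312] [ 0.465 -0.273  0.295] [ 0.467 -0.25   0.28 ] [ 0.467 -0.227  0.267] [ 0.467 -0.205  0.255] [ 0.467 -0.184  0.244] [ 0.466 -0.164  0.235] [ 0.465 -0.145  0.227] [ 0.464 -0.126  0.22 ] [ 0.463 -0.107  0.215] [ 0.463 -0.088  0.21 ] [ 0.462 -0.069  0.206] [ 0.462 -0.05   0.204] [ 0.461 -0.029  0.202] [ 0.46  -0.008  0.2  ] 
[[0.017, -0.027, 0.011], [0.031, -0.054, 0.022], [0.043, -0.079, 0.033], [0.053, -0.103, 0.044], [0.061, -0.125, 0.055], [0.068, -0.147, 0.065], [0.074, -0.167, 0.075], [0.078, -0.187, 0.083], [0.082, -0.206, 0.091], [0.085, -0.225, 0.098], [0.087, -0.244, 0.104], [0.088, -0.262, 0.109], [0.089, -0.281, 0.113], [0.089, -0.301, 0.117], [0.089, -0.321, 0.121], [0.087, -0.342, 0.124]]
[[-0.181, -0.066, -0.016], [-0.367, -0.127, -0.036], [-0.557, -0.182, -0.059], [-0.751, -0.232, -0.085], [-0.95, -0.277, -0.113], [-1.151, -0.317, -0.143], [-1.356, -0.352, -0.175], [-1.564, -0.382, -0.206], [-1.774, -0.407, -0.238], [-1.987, -0.428, -0.27], [-2.203, -0.445, -0.299], [-2.42, -0.457, -0.327], [-2.639, -0.466, -0.351], [-2.86, -0.472, -0.371], [3.08, 0.474, 0.385], [2.869, 0.413, 0.34]]
```

```bash
python3 - <<'E'
from plan import *
M=ori2(np.radians(37),np.radians(-30),-1)
q=ctrl.get_state()["qpos"]
g=np.array([-.1,.1,2.2,-1.2,.36,-.6])
qh,e=ik(s2w([-.26,-.109,.28]),M,np.array([-.06,-.5,2.35,-.5,.7,-1.3]));print(qh,e)
n=14
qs=[q+(qh-q)*(k+1)/n for k in range(n)]
for a in qs: print(fk(a,P)[0].round(3),end=' ')
tr,dr=rows(qs);print();print(tr);print(dr)
E
```

```text
[-0.05719703 -0.63325521  2.37609373 -0.43455555  0.88177455 -1.43630749] 1.554312234475219e-14
[ 0.458 -0.316  0.336] [ 0.463 -0.282  0.324] [ 0.465 -0.25   0.313] [ 0.466 -0.22   0.304] [ 0.464 -0.192  0.295] [ 0.461 -0.166  0.289] [ 0.457 -0.142  0.283] [ 0.453 -0.119  0.279] [ 0.448 -0.098  0.276] [ 0.443 -0.078  0.274] [ 0.439 -0.059  0.274] [ 0.434 -0.041  0.275] [ 0.429 -0.022  0.277] [ 0.425 -0.004  0.28 ] 
[[0.012, -0.036, 0.006], [0.022, -0.07, 0.014], [0.029, -0.102, 0.022], [0.034, -0.131, 0.031], [0.036, -0.159, 0.04], [0.037, -0.185, 0.049], [0.037, -0.208, 0.057], [0.035, -0.231, 0.065], [0.032, -0.251, 0.072], [0.028, -0.27, 0.078], [0.024, -0.289, 0.083], [0.019, -0.307, 0.087], [0.013, -0.324, 0.09], [0.006, -0.342, 0.092]]
[[-0.222, -0.064, -0.024], [-0.448, -0.121, -0.052], [-0.678, -0.171, -0.083], [-0.91, -0.216, -0.116], [-1.144, -0.255, -0.151], [-1.38, -0.289, -0.186], [-1.618, -0.318, -0.221], [-1.858, -0.344, -0.255], [-2.098, -0.366, -0.288], [-2.34, -0.387, -0.318], [-2.582, -0.406, -0.345], [-2.824, -0.426, -0.368], [-3.066, -0.449, -0.384], [2.869, 0.413, 0.34]]
```

Request:
play_rows --claw '[255,255,255,255,255,255,255,255,255,255,255,255,255,255,255,255,255,255,255,255]' --travel '[[0.012,-0.036,0.006],[0.022,-0.07,0.014],[0.022,-0.07,0.014],[0.029,-0.102,0.022],[0.034,-0.131,0.031],[0.034,-0.131,0.031],[0.036,-0.159,0.04],[0.037,-0.185,0.049],[0.037,-0.185,0.049],[0.037,-0.208,0.057],[0.035,-0.231,0.065],[0.035,-0.231,0.065],[0.032,-0.251,0.072],[0.028,-0.27,0.078],[0.028,-0.27,0.078],[0.024,-0.289,0.083],[0.019,-0.307,0.087],[0.019,-0.307,0.087],[0.013,-0.324,0.09],[0.013,-0.324,0.09]]' --dr '[[-0.222,-0.064,-0.024],[-0.448,-0.121,-0.052],[-0.448,-0.121,-0.052],[-0.678,-0.171,-0.083],[-0.91,-0.216,-0.116],[-0.91,-0.216,-0.116],[-1.144,-0.255,-0.151],[-1.38,-0.289,-0.186],[-1.38,-0.289,-0.186],[-1.618,-0.318,-0.221],[-1.858,-0.344,-0.255],[-1.858,-0.344,-0.255],[-2.098,-0.366,-0.288],[-2.34,-0.387,-0.318],[-2.34,-0.387,-0.318],[-2.582,-0.406,-0.345],[-2.824,-0.426,-0.368],[-2.824,-0.426,-0.368],[-3.066,-0.449,-0.384],[-3.066,-0.449,-0.384]]'

```text
time: 3.85
eef_pos: [0.4298, -0.0225, 0.277]
tcp_rot: [0.034, 0.489, -0.206, 0.847]
contact_force: [0.7, -1.0, 0.0]
opening: 0.001
```

```bash
python3 - <<'E'
from plan import *
log()
M=ori2(np.radians(37),np.radians(-30),-1)
for l in([-.26,-.109,.28],[-.225,-.109,.12],[-.222,-.109,.017]):
    d,r=rel_move(s2w(l),M);print(l,d.round(3),r.round(3))
E
```

```text
t 3.85 q [-0.142 -0.602  2.345 -0.323  0.909 -1.221] p [ 0.4298 -0.0225  0.277 ] F [ 0.7 -1.   0. ]
x [ 0.437 -0.315 -0.842] y [ 0.383  0.913 -0.143] z [ 0.814 -0.26   0.52 ]
[-0.26, -0.109, 0.28] [-0.01   0.014 -0.007] [-0.355 -0.069 -0.035]
[-0.225, -0.109, 0.12] [ 0.141  0.047 -0.061] [-0.355 -0.069 -0.035]
[-0.222, -0.109, 0.017] [ 0.229  0.063 -0.112] [-0.355 -0.069 -0.035]
```

Request:
play_rows --claw '[255,255,255,255,255,255,255,255,255,255]' --travel '[[-0.01,0.014,-0.007],[-0.01,0.014,-0.007],[-0.01,0.014,-0.007],[0.03,0.022,-0.02],[0.07,0.03,-0.035],[0.105,0.04,-0.05],[0.141,0.047,-0.061],[0.141,0.047,-0.061],[0.141,0.047,-0.061],[0.141,0.047,-0.061]]' --dr '[[-0.15,-0.03,-0.015],[-0.3,-0.06,-0.03],[-0.355,-0.069,-0.035],[-0.355,-0.069,-0.035],[-0.355,-0.069,-0.035],[-0.355,-0.069,-0.035],[-0.355,-0.069,-0.035],[-0.355,-0.069,-0.035],[-0.355,-0.069,-0.035],[-0.355,-0.069,-0.035]]'

```text
time: 4.85
eef_pos: [0.4614, -0.0087, 0.1227]
tcp_rot: [-0.131, 0.487, -0.133, 0.853]
contact_force: [0.4, -0.2, 0.2]
opening: 0.004
```

```bash
python3 - <<'E'
from plan import *
log()
M=ori2(np.radians(37),np.radians(-30),-1)
for l in([-.222,-.109,.06],[-.222,-.109,.03],[-.222,-.109,.017]):
    d,r=rel_move(s2w(l),M);print(l,d.round(3),r.round(3))
c=vision.read_camera("side");cv2.imwrite("pics/s1.png",c["img"][...,::-1][60:300,180:500].repeat(2,0).repeat(2,1))
E
```

```text
t 4.85 q [-0.063 -0.285  2.465 -0.731  0.504 -1.063] p [ 0.4614 -0.0087  0.1227] F [ 0.4 -0.2  0.2]
x [ 0.491 -0.354 -0.796] y [ 0.099  0.93  -0.353] z [0.866 0.094 0.492]
[-0.222, -0.109, 0.06] [ 0.05   0.023 -0.029] [-0.002  0.004  0.001]
[-0.222, -0.109, 0.03] [ 0.074  0.033 -0.044] [-0.002  0.004  0.001]
[-0.222, -0.109, 0.017] [ 0.085  0.038 -0.051] [-0.002  0.004  0.001]
```

View pics/s1.png

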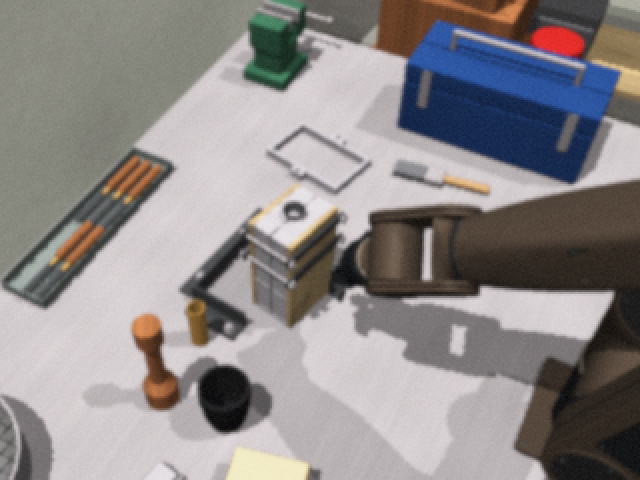

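The hand is at about (345,265) in the zoomed view, behind the mould's robot-side board and clear of it. Next I'll lower it.

Request:
play_rows --claw '[255,255,255,255,255,255,255]' --travel '[[0.025,0.012,-0.015],[0.05,0.023,-0.029],[0.065,0.029,-0.038],[0.077,0.035,-0.046],[0.085,0.038,-0.051],[0.085,0.038,-0.051],[0.085,0.038,-0.051]]' --dr '[[0,0,0],[0,0,0],[0,0,0],[0,0,0],[0,0,0],[0,0,0],[0,0,0]]'

```text
time: 5.6
eef_pos: [0.4646, -0.0083, 0.0191]
tcp_rot: [-0.131, 0.485, -0.133, 0.855]
contact_force: [-0.1, 0.2, 0.4]
opening: 0.0
```

```bash
cat > look.py <<'E'
from plan import *
from fit import fit_mould,rel,loc
def look(guess,name=None):
    out=[]
    for n in("top","side"):
        c=vision.read_camera(n);W=cloud(c)
        m=fit_mould(W,guess); 
        x,y,z=W[...,0],W[...,1],W[...,2]
        k=(z>.2235)&(z<.24)&(np.hypot(x-guess[0],y-guess[1])<.035);mo=np.median(W[k],0) if k.sum()>10 else None
        print(n,"mould",m[0].round(4),m[1],"stop frame",np.round(rel(m[0],STOP),3),"mouth",None if mo is None else np.round(rel([*mo[:2],0],STOP)[:2],1))
        if name: cv2.imwrite(f"pics/{name}_{n}.png",c["img"][...,::-1])
E
python3 - <<'E'
from look import *
log();look([.544,-.013,-.215])
M=ori2(np.radians(37),np.radians(-30),-1);
for l in([-.2,-.109,.017],[-.175,-.109,.017]):
    d,r=rel_move(s2w(l),M);print(l,d.round(4),r.round(3))
print(loc(ctrl.get_state()["eef_pos"][None,:2],STOP))
E
```

```text
t 5.6 q [-0.061  0.007  2.479 -1.344  0.339 -0.396] p [ 0.4646 -0.0083  0.0191] F [-0.1  0.2  0.4]
x [ 0.495 -0.355 -0.793] y [ 0.101  0.93  -0.353] z [0.863 0.095 0.496]
top mould [ 0.5446 -0.012  -0.216 ] 23 stop frame [-1.40353e+02 -1.04161e+02 -1.12000e-01] mouth [-139.4 -105.1]
side mould [ 0.5437 -0.0109 -0.219 ] 739 stop frame [-1.41318e+02 -1.03109e+02 -1.15000e-01] mouth [-139.5 -106.3]
[-0.2, -0.109, 0.017] [0.0125 0.0005 0.0163] [-0.003  0.009  0.002]
[-0.175, -0.109, 0.017] [0.0257 0.0006 0.0375] [-0.003  0.009  0.002]
[[-0.22041977 -0.10869215]]
```

Request:
play_rows --claw '[255,255,255,255,255,255,255,255,255,255,255,255,255,255,255,255,255,255,255,255]' --travel '[[0.003,0,0.004],[0.0055,0,0.007],[0.008,0,0.01],[0.0095,0,0.012],[0.0105,0,0.0135],[0.0115,0,0.015],[0.0125,0,0.0163],[0.0135,0,0.0179],[0.0145,0,0.0195],[0.0155,0,0.0211],[0.0165,0,0.0228],[0.0175,0,0.0244],[0.0185,0,0.026],[0.0195,0,0.0276],[0.0205,0,0.0293],[0.0216,0,0.031],[0.0227,0,0.0327],[0.0237,0,0.0343],[0.0247,0,0.036],[0.0257,0,0.0375]]' --dr '[[0,0,0],[0,0,0],[0,0,0],[0,0,0],[0,0,0],[0,0,0],[0,0,0],[0,0,0],[0,0,0],[0,0,0],[0,0,0],[0,0,0],[0,0,0],[0,0,0],[0,0,0],[0,0,0],[0,0,0],[0,0,0],[0,0,0],[0,0,0]]'

```text
time: 7.7
eef_pos: [0.5039, -0.0156, 0.0147]
tcp_rot: [-0.132, 0.488, -0.137, 0.852]
contact_force: [-21.2, 0.4, 13.5]
opening: -0.001
```

```bash
python3 - <<'E'
from look import *
log();look([.56,-.013,-.2])
M=ori2(np.radians(37),np.radians(-30),-1);
for l in([-.13,-.109,.019],):
    d,r=rel_move(s2w(l),M);print(l,d.round(4),r.round(3))
print(loc(ctrl.get_state()["eef_pos"][None,:2],STOP))
E
```

```text
t 7.7 q [-0.069  0.105  2.386 -1.34   0.344 -0.404] p [ 0.5039 -0.0156  0.0147] F [-21.2   0.4  13.5]
x [ 0.485 -0.363 -0.796] y [ 0.105  0.928 -0.358] z [0.868 0.09  0.488]
top mould [ 0.5568 -0.0028 -0.3137] 41 stop frame [-129.169  -93.759   -0.21 ] mouth [-126.4 -105.1]
side mould [ 0.5582 -0.0123 -0.177 ] 708 stop frame [-1.26750e+02 -1.03055e+02 -7.30000e-02] mouth [-122.3 -110.3]
[-0.13, -0.109, 0.019] [0.0218 0.0016 0.0453] [-0.004 -0.001  0.009]
[[-0.18007534 -0.11185059]]
```

```bash
python3 - <<'E'
from look import *
for n in("side","top"):
    c=vision.read_camera(n);i=c["img"][...,::-1]
    cv2.imwrite(f"pics/{n}2.png",cv2.resize(i[130:250,260:400] if n=="side" else i[120:240,250:410],None,fx=5,fy=5,interpolation=cv2.INTER_CUBIC))
print(ctrl.get_state()["contact_force"],ctrl.get_state()["eef_pos"])
E
```

```text
[-17.38309034  -0.87655567   9.4683191 ] [ 0.50429439 -0.0155417   0.014747  ]
```

View pics/side2.png

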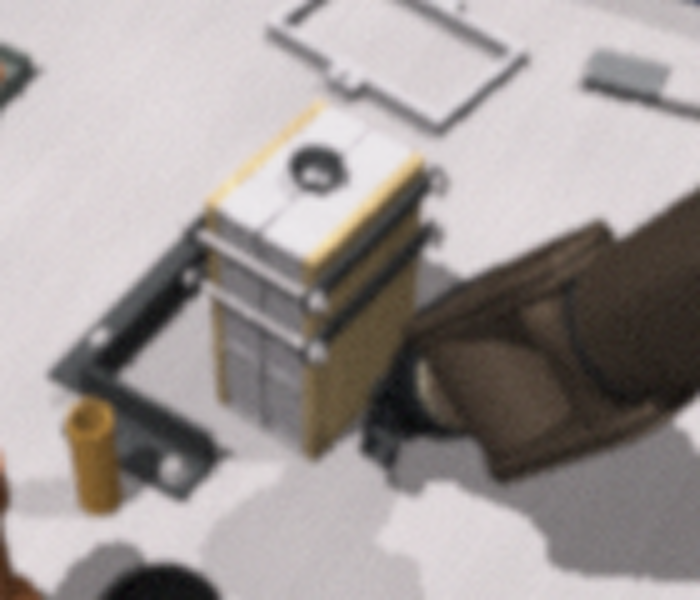

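View pics/top2.png

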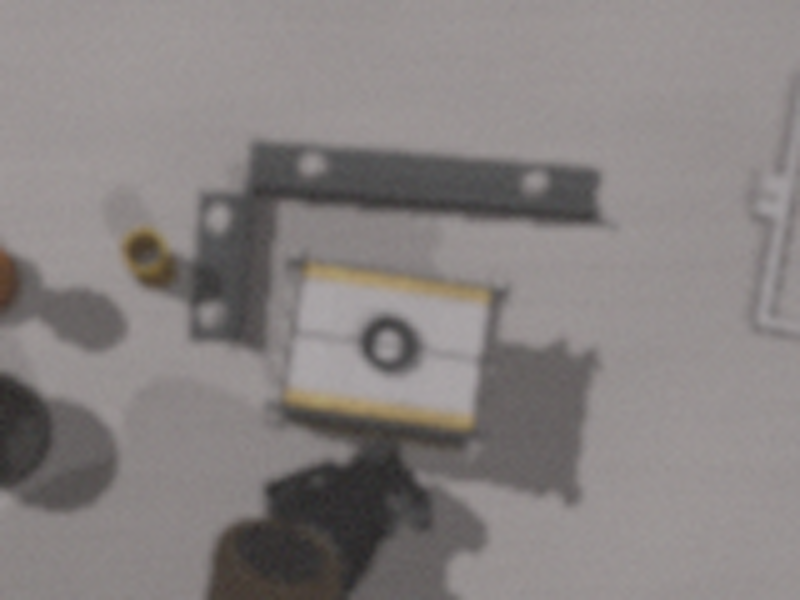

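Both views show the mould upright and turning square. The fingertip is at about (380,440) in the side view. The upward force suggests the tips are brushing the bench, so I'll go 6 mm higher for the next push.

```bash
python3 - <<'E'
from look import *
M=ori2(np.radians(37),np.radians(-30),-1);
for l in([-.184,-.110,.021],[-.155,-.110,.021],[-.14,-.110,.021]):
    d,r=rel_move(s2w(l),M);print(l,d.round(4),r.round(3))
E
```

```text
[-0.184, -0.11, 0.021] [-0.0076 -0.0006  0.    ] [-0.004 -0.     0.009]
[-0.155, -0.11, 0.021] [ 0.0075 -0.0003  0.0248] [-0.004 -0.     0.009]
[-0.14, -0.11, 0.021] [ 0.0153 -0.0002  0.0376] [-0.004 -0.     0.009]
```

Request:
play_rows --claw '[255,255,255,255,255,255,255,255,255,255,255,255,255,255,255,255,255,255,255]' --travel '[[-0.004,0,-0.002],[-0.0076,0,0],[-0.0066,0,0.0015],[-0.0056,0,0.0033],[-0.0045,0,0.005],[-0.0035,0,0.0067],[-0.0025,0,0.0084],[-0.0015,0,0.01],[-0.0005,0,0.0117],[0.0005,0,0.0134],[0.0016,0,0.015],[0.0026,0,0.0168],[0.0036,0,0.0185],[0.0047,0,0.0202],[0.0057,0,0.022],[0.0075,0,0.0248],[0.009,0,0.0275],[0.0105,0,0.03],[0.0125,0,0.033]]' --dr '[[0,0,0],[0,0,0],[0,0,0],[0,0,0],[0,0,0],[0,0,0],[0,0,0],[0,0,0],[0,0,0],[0,0,0],[0,0,0],[0,0,0],[0,0,0],[0,0,0],[0,0,0],[0,0,0],[0,0,0],[0,0,0],[0,0,0]]'

```text
time: 9.8
eef_pos: [0.5342, -0.0189, 0.0188]
tcp_rot: [-0.133, 0.492, -0.141, 0.849]
contact_force: [-20.6, 1.6, 12.8]
opening: 0.001
```

```bash
python3 - <<'E'
from look import *
log();look([.588,-.016,-.13],"p3")
i=cv2.imread("pics/p3_top.png")[120:240,250:410];cv2.imwrite("pics/top3.png",cv2.resize(i,None,fx=5,fy=5,interpolation=cv2.INTER_CUBIC))
M=ori2(np.radians(37),np.radians(-30),-1);
for l in([-.12,-.109,.021],[-.10,-.109,.021]):
    d,r=rel_move(s2w(l),M);print(l,d.round(4),r.round(3))
print(loc(ctrl.get_state()["eef_pos"][None,:2],STOP))
E
```

```text
t 9.8 q [-0.067  0.155  2.313 -1.265  0.362 -0.479] p [ 0.5342 -0.0189  0.0188] F [-20.6   1.6  12.8]
x [ 0.476 -0.37  -0.798] y [ 0.11   0.925 -0.364] z [0.872 0.086 0.481]
top mould [ 0.5882 -0.0146 -0.1088] 58 stop frame [-9.6703e+01 -1.0217e+02 -5.0000e-03] mouth [ -94.7 -104.3]
side mould [ 0.5889 -0.0145 -0.109 ] 676 stop frame [-9.60050e+01 -1.02038e+02 -5.00000e-03] mouth [ -98.2 -103.5]
[-0.12, -0.109, 0.021] [0.0123 0.0024 0.0265] [-0.005 -0.009  0.016]
[-0.1, -0.109, 0.021] [0.0226 0.0026 0.0437] [-0.005 -0.009  0.016]
[[-0.14912552 -0.11195385]]
```

View pics/top3.png

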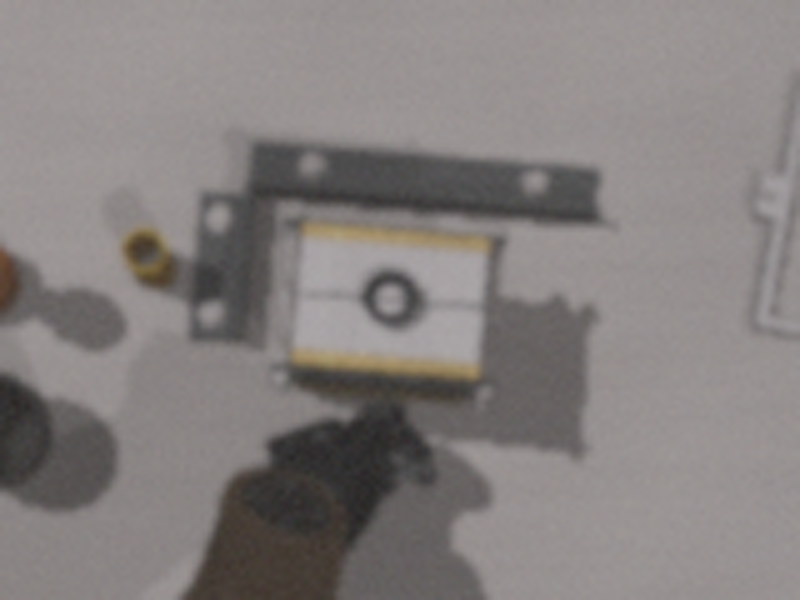

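The mould is now square to the stop, with its centre at about (-96,-102.5) mm in the stop frame. I'll re-centre the fingertip and keep pushing.

```bash
python3 - <<'E'
from look import *
M=ori2(np.radians(37),np.radians(-30),-1);
for l in([-.158,-.109,.02],[-.158,-.103,.022],[-.148,-.103,.022],[-.118,-.103,.022]):
    d,r=rel_move(s2w(l),M);print(l,d.round(4),r.round(3))
E
```

```text
[-0.158, -0.109, 0.02] [-0.0064  0.0022 -0.0066] [-0.005 -0.009  0.016]
[-0.158, -0.103, 0.022] [-0.0099  0.0071 -0.0045] [-0.005 -0.009  0.016]
[-0.148, -0.103, 0.022] [-0.0047  0.0072  0.004 ] [-0.005 -0.009  0.016]
[-0.118, -0.103, 0.022] [0.0107 0.0076 0.0298] [-0.005 -0.009  0.016]
```

Request:
play_rows --claw '[255,255,255,255,255,255,255,255,255,255,255,255,255,255,255,255,255,255,255,255]' --travel '[[-0.0064,0.002,-0.0066],[-0.0099,0.0071,-0.0045],[-0.0099,0.0071,-0.0045],[-0.0073,0.0072,-0.0003],[-0.0047,0.0072,0.004],[-0.0037,0.0072,0.0057],[-0.0027,0.0073,0.0074],[-0.0016,0.0073,0.0092],[-0.0006,0.0073,0.0109],[0.0004,0.0073,0.0126],[0.0015,0.0074,0.0144],[0.0025,0.0074,0.0161],[0.0035,0.0074,0.0178],[0.0045,0.0074,0.0195],[0.0056,0.0075,0.0212],[0.0066,0.0075,0.023],[0.0077,0.0075,0.0247],[0.0087,0.0076,0.0264],[0.0097,0.0076,0.0281],[0.0107,0.0076,0.0298]]' --dr '[[0,0,0.016],[0,0,0.016],[0,0,0.016],[0,0,0.016],[0,0,0.016],[0,0,0.016],[0,0,0.016],[0,0,0.016],[0,0,0.016],[0,0,0.016],[0,0,0.016],[0,0,0.016],[0,0,0.016],[0,0,0.016],[0,0,0.016],[0,0,0.016],[0,0,0.016],[0,0,0.016],[0,0,0.016],[0,0,0.016]]'

```text
time: 11.9
eef_pos: [0.5625, -0.0146, 0.0198]
tcp_rot: [-0.129, 0.496, -0.137, 0.848]
contact_force: [-21.2, 1.7, 12.3]
opening: -0.002
```

```bash
python3 - <<'E'
from look import *
log();look([.615,-.016,-.11])
M=ori2(np.radians(37),np.radians(-30),-1);
for l in([-.115,-.103,.022],[-.095,-.103,.022]):
    d,r=rel_move(s2w(l),M);print(l,d.round(4),r.round(3))
print(loc(ctrl.get_state()["eef_pos"][None,:2],STOP))
E
```

```text
t 11.9 q [-0.058  0.205  2.243 -1.178  0.369 -0.559] p [ 0.5625 -0.0146  0.0198] F [-21.2   1.7  12.3]
x [ 0.47  -0.361 -0.805] y [ 0.105  0.929 -0.355] z [0.876 0.082 0.474]
top mould [ 0.6158 -0.0181 -0.0981] 75 stop frame [-6.89190e+01 -1.02762e+02  6.00000e-03] mouth [ -63.6 -104.4]
side mould [ 0.6158 -0.0187 -0.1015] 636 stop frame [-6.8794e+01 -1.0341e+02  2.0000e-03] mouth [ -64.4 -106.8]
[-0.115, -0.103, 0.022] [0.0012 0.001  0.0072] [-0.005 -0.018  0.006]
[-0.095, -0.103, 0.022] [0.0113 0.0012 0.0245] [-0.005 -0.018  0.006]
[[-0.121853   -0.10483512]]
```

Request:
play_rows --claw '[255,255,255,255,255,255,255,255,255,255,255,255,255,255,255]' --travel '[[0.0,0.001,0.005],[0.001,0.001,0.007],[0.002,0.001,0.0085],[0.003,0.001,0.01],[0.004,0.001,0.012],[0.005,0.001,0.0135],[0.006,0.001,0.015],[0.007,0.001,0.017],[0.008,0.001,0.0185],[0.0085,0.001,0.02],[0.0095,0.001,0.0215],[0.0105,0.001,0.023],[0.011,0.001,0.024],[0.0117,0.001,0.0251],[0.0123,0.001,0.0262]]' --dr '[[0,0,0],[0,0,0],[0,0,0],[0,0,0],[0,0,0],[0,0,0],[0,0,0],[0,0,0],[0,0,0],[0,0,0],[0,0,0],[0,0,0],[0,0,0],[0,0,0],[0,0,0]]'

```text
time: 13.5
eef_pos: [0.5861, -0.0173, 0.0197]
tcp_rot: [-0.13, 0.5, -0.141, 0.844]
contact_force: [-34.3, 8.1, 25.1]
opening: -0.001
```

```bash
python3 - <<'E'
from look import *
log();look([.638,-.018,-.10],"p5")
i=cv2.imread("pics/p5_top.png")[120:240,250:410];cv2.imwrite("pics/top5.png",cv2.resize(i,None,fx=5,fy=5,interpolation=cv2.INTER_CUBIC))
M=ori2(np.radians(37),np.radians(-30),-1);
for l in([-.12,-.103,.022],[-.095,-.103,.022],[-.091,-.103,.022]):
    d,r=rel_move(s2w(l),M);print(l,d.round(4),r.round(3))
print(loc(ctrl.get_state()["eef_pos"][None,:2],STOP))
E
```

```text
t 13.5 q [-0.056  0.251  2.182 -1.129  0.389 -0.607] p [ 0.5861 -0.0173  0.0197] F [-34.3   8.1  25.1]
x [ 0.459 -0.369 -0.808] y [ 0.109  0.926 -0.361] z [0.882 0.078 0.465]
top mould [ 0.6403 -0.0118 -0.102 ] 94 stop frame [-4.5229e+01 -9.4012e+01  2.0000e-03] mouth [ -43.  -108.1]
side mould [ 0.6387 -0.0215 -0.107 ] 613 stop frame [-4.57280e+01 -1.03836e+02 -3.00000e-03] mouth [ -45.6 -108.2]
[-0.12, -0.103, 0.022] [-0.0131  0.0009 -0.0172] [-0.006 -0.03   0.014]
[-0.095, -0.103, 0.022] [-0.0007  0.0012  0.0045] [-0.006 -0.03   0.014]
[-0.091, -0.103, 0.022] [0.0013 0.0012 0.008 ] [-0.006 -0.03   0.014]
[[-0.09859406 -0.10508868]]
```

View pics/top5.png

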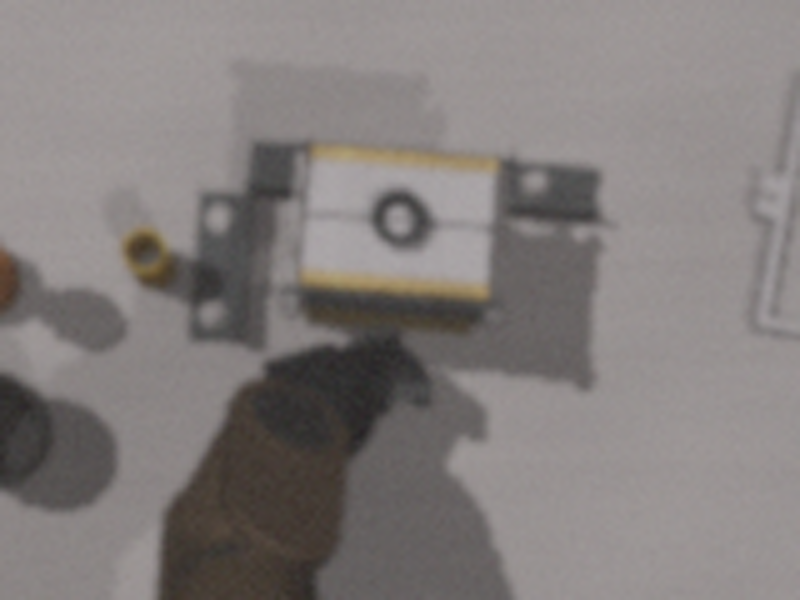

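The mould is now against the back bar, and the force stepped up to 34 N on contact. It is square, with about 44 mm to go in y. Next I'll retract and go round to its right side.

```bash
python3 - <<'E'
from plan import *
M=ori2(np.radians(37),np.radians(-30),-1);N=ori(STOP[2]+np.pi/2,np.radians(47),1)
q=ctrl.get_state()["qpos"]
qr,e=ik(s2w([-.2,-.11,.26]),M,[-.06,-.4,2.3,-.5,.7,-1.3]);print(qr.round(3),e)
qd,e=ik(s2w([-.05,-.21,.012]),N,[-.6,.65,1.7,.7,1.3,-.85]);print(qd.round(3),e)
qh,e=ik(s2w([-.06,-.26,.24]),N,qd);print(qh.round(3),e)
n=12
for k in range(n+1):
    a=qr+(qh-qr)*k/n;p,B=fk(a,P);print(np.append(loc(p[None,:2],STOP)[0],p[2]).round(3) if 0 else p.round(3),end=' ')
for l in([-.12,-.105,.03],[-.2,-.11,.12],[-.2,-.11,.26]):
    d,r=rel_move(s2w(l),M);print(l,d.round(3),r.round(3))
E
```

```text
[-0.068 -0.432  2.293 -0.476  0.771 -1.378] 1.942890293094024e-15
[-0.62   0.656  1.675  0.708  1.361 -0.871] 1.841826691162396e-10
[-0.691  0.375  1.596  0.659  1.678 -0.691] 5.551115123125783e-16
[ 0.485 -0.012  0.26 ] [ 0.49  -0.027  0.251] [ 0.495 -0.041  0.243] [ 0.501 -0.052  0.236] [ 0.509 -0.061  0.229] [ 0.518 -0.07   0.225] [ 0.528 -0.079  0.221] [ 0.54  -0.089  0.22 ] [ 0.553 -0.1    0.221] [ 0.567 -0.114  0.223] [ 0.582 -0.13   0.228] [ 0.596 -0.151  0.233] [ 0.608 -0.175  0.24 ] [-0.12, -0.105, 0.03] [-0.019 -0.004 -0.014] [-0.006 -0.03   0.014]
[-0.2, -0.11, 0.12] [-0.13  -0.042 -0.042] [-0.006 -0.03   0.014]
[-0.2, -0.11, 0.26] [-0.243 -0.093  0.023] [-0.006 -0.03   0.014]
```

Request:
play_rows --claw '[255,255,255,255,255,255,255,255,255,255,255,255,255]' --travel '[[-0.01,-0.001,-0.012],[-0.019,-0.004,-0.014],[-0.04,-0.012,-0.025],[-0.07,-0.02,-0.035],[-0.1,-0.03,-0.04],[-0.13,-0.042,-0.042],[-0.16,-0.055,-0.025],[-0.19,-0.068,-0.01],[-0.215,-0.08,0.007],[-0.243,-0.093,0.023],[-0.243,-0.093,0.023],[-0.243,-0.093,0.023],[-0.243,-0.093,0.023]]' --dr '[[0,0,0],[0,0,0],[0,0,0],[0,0,0],[0,0,0],[0,0,0],[0,0,0],[0,0,0],[0,0,0],[0,0,0],[0,0,0],[0,0,0],[0,0,0]]'

```text
time: 14.9
eef_pos: [0.4842, -0.012, 0.2589]
tcp_rot: [-0.13, 0.502, -0.141, 0.844]
contact_force: [0.8, 0.8, -1.0]
opening: -0.001
```

```bash
python3 - <<'E'
from plan import *
log()
M=ori2(np.radians(37),np.radians(-30),-1);N=ori(STOP[2]+np.pi/2,np.radians(47),1)
q=ctrl.get_state()["qpos"]
qv,e=ik(s2w([-.17,-.22,.27]),ori2(np.radians(30),np.radians(0),-1),[-.3,-.1,2.1,0,1,-1.3]);print(qv.round(3),e)
qd,e=ik(s2w([-.05,-.21,.012]),N,[-.6,.65,1.7,.7,1.3,-.85])
qh,e=ik(s2w([-.06,-.26,.24]),N,qd);print(qh.round(3),e)
qs=[q+(qv-q)*k/7 for k in range(1,8)]+[qv+(qh-qv)*k/10 for k in range(1,11)]
for a in qs: print(fk(a,P)[0].round(3),end=' ')
tr,dr=rows(qs);print();print(tr);print(dr)
E
```

```text
t 14.9 q [-0.057 -0.411  2.276 -0.494  0.807 -1.351] p [ 0.4842 -0.012   0.2589] F [ 0.8  0.8 -1. ]
x [ 0.457 -0.369 -0.809] y [ 0.108  0.926 -0.361] z [0.883 0.077 0.463]
[-0.544 -0.386  2.212  0.286  0.854 -2.149] 3.89231739122827e-11
[-0.691  0.375  1.596  0.659  1.678 -0.691] 5.551115123125783e-16
[ 0.484 -0.028  0.254] [ 0.485 -0.043  0.252] [ 0.487 -0.058  0.251] [ 0.49  -0.073  0.252] [ 0.494 -0.089  0.256] [ 0.498 -0.106  0.262] [ 0.503 -0.124  0.27 ] [ 0.514 -0.127  0.267] [ 0.524 -0.129  0.263] [ 0.536 -0.132  0.26 ] [ 0.547 -0.135  0.257] [ 0.558 -0.139  0.255] [ 0.569 -0.144  0.252] [ 0.579 -0.15   0.249] [ 0.59  -0.157  0.246] [ 0.599 -0.166  0.243] [ 0.608 -0.175  0.24 ] 
[[0.01, -0.013, -0.003], [0.018, -0.026, -0.005], [0.025, -0.039, -0.005], [0.03, -0.054, -0.003], [0.035, -0.069, 0.001], [0.039, -0.086, 0.006], [0.041, -0.106, 0.013], [0.05, -0.106, 0.021], [0.058, -0.106, 0.029], [0.067, -0.106, 0.037], [0.075, -0.107, 0.045], [0.084, -0.109, 0.053], [0.093, -0.111, 0.061], [0.102, -0.114, 0.069], [0.112, -0.119, 0.076], [0.122, -0.124, 0.083], [0.132, -0.131, 0.088]]
[[0.022, 0.038, 0.046], [0.045, 0.063, 0.096], [0.07, 0.076, 0.147], [0.096, 0.075, 0.198], [0.122, 0.06, 0.246], [0.148, 0.033, 0.289], [0.174, -0.006, 0.326], [0.346, 0.089, 0.396], [0.516, 0.192, 0.456], [0.681, 0.304, 0.508], [0.841, 0.424, 0.55], [0.996, 0.553, 0.583], [1.143, 0.689, 0.605], [1.281, 0.834, 0.615], [1.409, 0.987, 0.614], [1.525, 1.147, 0.599], [1.627, 1.313, 0.571]]
```

Request:
play_rows --claw '[255,255,255,255,255,255,255,255,255,255,135,135,135,135,135,135,135,135,135]' --travel '[[0.018,-0.026,-0.005],[0.03,-0.054,-0.003],[0.039,-0.086,0.006],[0.041,-0.106,0.013],[0.05,-0.106,0.021],[0.058,-0.106,0.029],[0.067,-0.106,0.037],[0.075,-0.107,0.045],[0.075,-0.107,0.045],[0.084,-0.109,0.053],[0.093,-0.111,0.061],[0.093,-0.111,0.061],[0.102,-0.114,0.069],[0.112,-0.119,0.076],[0.122,-0.124,0.083],[0.122,-0.124,0.083],[0.132,-0.131,0.088],[0.132,-0.131,0.088],[0.132,-0.131,0.088]]' --dr '[[0.045,0.063,0.096],[0.096,0.075,0.198],[0.148,0.033,0.289],[0.174,-0.006,0.326],[0.346,0.089,0.396],[0.516,0.192,0.456],[0.681,0.304,0.508],[0.841,0.424,0.55],[0.841,0.424,0.55],[0.996,0.553,0.583],[1.143,0.689,0.605],[1.143,0.689,0.605],[1.281,0.834,0.615],[1.409,0.987,0.614],[1.525,1.147,0.599],[1.525,1.147,0.599],[1.627,1.313,0.571],[1.627,1.313,0.571],[1.627,1.313,0.571]]'

```text
time: 16.8
eef_pos: [0.6073, -0.1755, 0.2363]
tcp_rot: [0.691, 0.624, -0.273, 0.242]
contact_force: [-0.1, 0.1, -0.6]
opening: 0.47
```

```bash
python3 - <<'E'
from look import *
log();look([.638,-.021,-.10],"p6");print(ctrl.get_state()["opening"])
N=ori(STOP[2]+np.pi/2,np.radians(47),1)
for l in([-.05,-.25,.10],[-.05,-.22,.04],[-.05,-.215,.013]):
    d,r=rel_move(s2w(l),N);print(l,d.round(4),r.round(3))
i=cv2.imread("pics/p6_side.png")[90:250,240:440];cv2.imwrite("pics/side6.png",cv2.resize(i,None,fx=4,fy=3.75,interpolation=cv2.INTER_CUBIC)[:600])
E
```

```text
t 16.8 q [-0.692  0.38   1.599  0.659  1.677 -0.691] p [ 0.6073 -0.1755  0.2363] F [-0.1  0.1 -0.6]
x [ 0.073  0.73  -0.68 ] y [ 0.995 -0.105 -0.005] z [-0.075 -0.676 -0.733]
top mould [ 0.6393 -0.0234 -0.1049] 91 stop frame [-4.4989e+01 -1.0567e+02 -1.0000e-03] mouth [ -46.5 -105.3]
side mould [ 0.6389 -0.0215 -0.1064] 744 stop frame [-4.56070e+01 -1.03846e+02 -2.00000e-03] mouth [ -43.  -105.7]
0.4696445159029189
[-0.05, -0.25, 0.1] [0.1014 0.011  0.0948] [-0.001 -0.001  0.001]
[-0.05, -0.22, 0.04] [0.1642 0.0111 0.1183] [-0.001 -0.001  0.001]
[-0.05, -0.215, 0.013] [0.1862 0.0112 0.1346] [-0.001 -0.001  0.001]
```

View pics/side6.png

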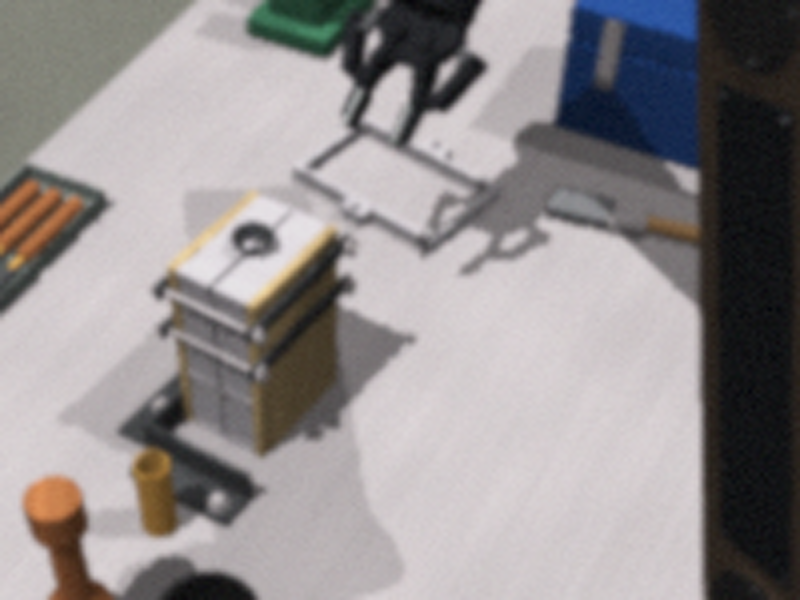

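The mould held its place at about (-45,-105) mm, square. The hand at (400,80) is clear. I'll go down beside its right face.

Request:
play_rows --claw '[160,160,160,160,160,160,160,160,160,160,160]' --travel '[[0.035,-0.001,0.03],[0.07,0.003,0.06],[0.101,0.005,0.095],[0.125,0.005,0.104],[0.145,0.005,0.111],[0.164,0.005,0.118],[0.173,0.005,0.125],[0.18,0.005,0.13],[0.186,0.005,0.1346],[0.186,0.005,0.1346],[0.186,0.005,0.1346]]' --dr '[[0,0,0],[0,0,0],[0,0,0],[0,0,0],[0,0,0],[0,0,0],[0,0,0],[0,0,0],[0,0,0],[0,0,0],[0,0,0]]'

```text
time: 18.0
eef_pos: [0.6172, -0.1317, 0.0137]
tcp_rot: [0.691, 0.623, -0.272, 0.245]
contact_force: [0.8, -0.2, 0.4]
opening: 0.374
```

```bash
python3 - <<'E'
from look import *
log();print(ctrl.get_state()["opening"])
N=ori(STOP[2]+np.pi/2,np.radians(47),1)
for l in([-.056,-.18,.014],[-.056,-.145,.014]):
    d,r=rel_move(s2w(l),N);print(l,d.round(4),r.round(3))
print(loc(ctrl.get_state()["eef_pos"][None,:2],STOP))
for n in("side","top"):
    c=vision.read_camera(n);i=c["img"][...,::-1]
    cv2.imwrite(f"pics/{n}7.png",cv2.resize(i[130:250,250:400] if n=="side" else i[100:240,270:430],None,fx=4,fy=4,interpolation=cv2.INTER_CUBIC))
E
```

```text
t 18.0 q [-0.632  0.648  1.684  0.701  1.367 -0.878] p [ 0.6172 -0.1317  0.0137] F [ 0.8 -0.2  0.4]
x [ 0.076  0.728 -0.681] y [ 0.995 -0.104 -0.   ] z [-0.071 -0.678 -0.732]
0.3738049855302814
[-0.056, -0.18, 0.014] [ 0.0259 -0.0003 -0.0245] [-0.    -0.001  0.   ]
[-0.056, -0.145, 0.014] [ 0.0515 -0.0003 -0.0483] [-0.    -0.001  0.   ]
[[-0.05569292 -0.21563596]]
```

View pics/side7.png

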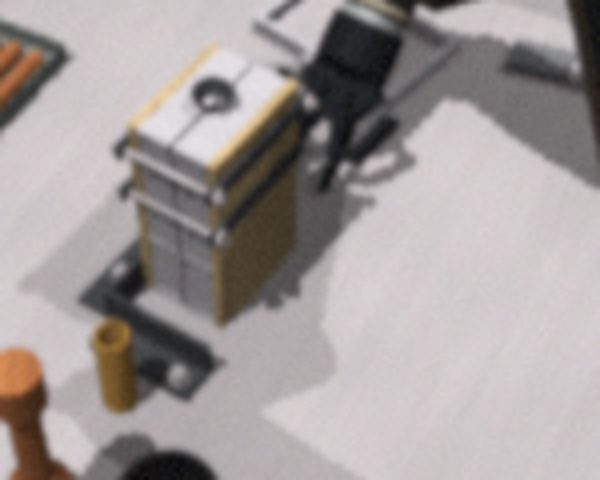

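View pics/top7.png

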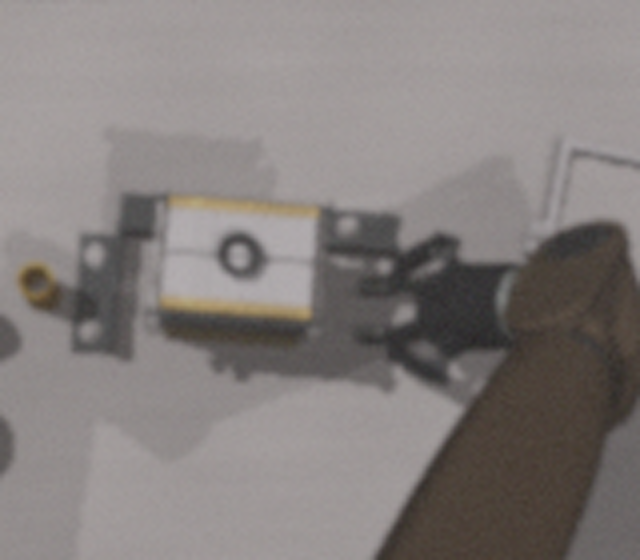

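The knuckle at (440,245) in the top view comes close to the line of the back bar. I'll narrow the fingers and shift slightly before pushing left.

Request:
play_rows --claw '[220,220,220,220,220,220,220]' --travel '[[-0.003,0.003,0.002],[-0.003,0.003,0.002],[-0.003,0.003,0.002],[-0.001,0.003,0.001],[0,0.003,0],[0,0.003,0],[0,0.003,0]]' --dr '[[0,0,0],[0,0,0],[0,0,0],[0,0,0],[0,0,0],[0,0,0],[0,0,0]]'

```text
time: 18.8
eef_pos: [0.6203, -0.1319, 0.014]
tcp_rot: [0.691, 0.623, -0.272, 0.245]
contact_force: [0.4, -0.1, 0.7]
opening: 0.138
```

```bash
python3 - <<'E'
from look import *
log();print(ctrl.get_state()["opening"])
N=ori(STOP[2]+np.pi/2,np.radians(47),1)
for l in([-.052,-.18,.016],[-.052,-.15,.016]):
    d,r=rel_move(s2w(l),N);print(l,d.round(4),r.round(3))
for n in("top",):
    c=vision.read_camera(n);i=c["img"][...,::-1]
    cv2.imwrite(f"pics/{n}8.png",cv2.resize(i[130:200,310:430],None,fx=6,fy=6,interpolation=cv2.INTER_CUBIC))
E
```

```text
t 18.8 q [-0.63   0.652  1.676  0.702  1.368 -0.875] p [ 0.6203 -0.1319  0.014 ] F [ 0.4 -0.1  0.7]
x [ 0.076  0.728 -0.682] y [ 0.995 -0.103 -0.   ] z [-0.071 -0.678 -0.732]
0.13771295479642554
[-0.052, -0.18, 0.016] [ 0.0246  0.0006 -0.0257] [ 0.    -0.001  0.   ]
[-0.052, -0.15, 0.016] [ 0.0466  0.0007 -0.0462] [ 0.    -0.001  0.   ]
```

View pics/top8.png

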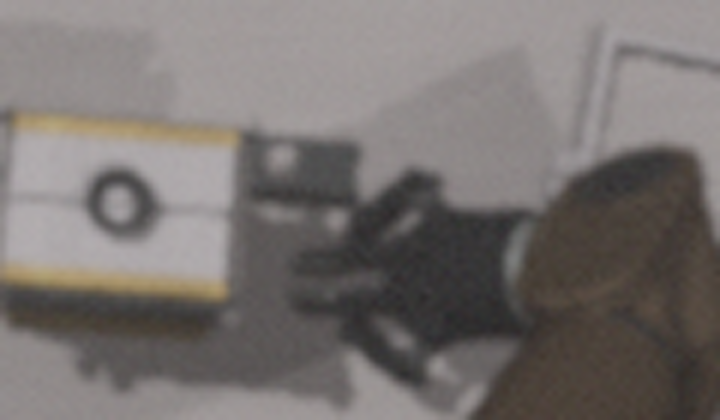

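The wide part of the knuckle is at (425,180), about 85 mm up. I'll raise the tip about 9 mm and move it 4 mm away from the bar for margin, which still puts contact at about 32 mm.

```bash
python3 - <<'E'
from look import *
N=ori(STOP[2]+np.pi/2,np.radians(47),1)
for l in([-.056,-.215,.023],[-.056,-.18,.023],[-.056,-.15,.023]):
    d,r=rel_move(s2w(l),N);print(l,d.round(4),r.round(3))
E
```

```text
[-0.056, -0.215, 0.023] [-0.0057 -0.0034 -0.007 ] [ 0. -0.  0.]
[-0.056, -0.18, 0.023] [ 0.0199 -0.0034 -0.0309] [ 0. -0.  0.]
[-0.056, -0.15, 0.023] [ 0.0419 -0.0034 -0.0513] [ 0. -0.  0.]
```

Request:
play_rows --claw '[220,220,220,220,220,220,220,220,220,220,220,220,220,220,220,220,220,220,220,220]' --travel '[[-0.0057,-0.0034,-0.007],[-0.0057,-0.0034,-0.007],[-0.0012,-0.0034,-0.0112],[0.0033,-0.0034,-0.0154],[0.0078,-0.0034,-0.0196],[0.0123,-0.0034,-0.0238],[0.0163,-0.0034,-0.0275],[0.0199,-0.0034,-0.0309],[0.0217,-0.0034,-0.0326],[0.0234,-0.0034,-0.0342],[0.0252,-0.0034,-0.0358],[0.027,-0.0034,-0.0375],[0.0287,-0.0034,-0.0391],[0.0305,-0.0034,-0.0407],[0.0323,-0.0034,-0.0424],[0.034,-0.0034,-0.044],[0.0358,-0.0034,-0.0456],[0.0375,-0.0034,-0.0472],[0.0393,-0.0034,-0.0489],[0.041,-0.0034,-0.0505]]' --dr '[[0,0,0],[0,0,0],[0,0,0],[0,0,0],[0,0,0],[0,0,0],[0,0,0],[0,0,0],[0,0,0],[0,0,0],[0,0,0],[0,0,0],[0,0,0],[0,0,0],[0,0,0],[0,0,0],[0,0,0],[0,0,0],[0,0,0],[0,0,0]]'

```text
time: 20.85
eef_pos: [0.6233, -0.0736, 0.023]
tcp_rot: [0.69, 0.621, -0.275, 0.249]
contact_force: [-7.9, -17.2, 4.0]
opening: 0.137
```

```bash
python3 - <<'E'
from look import *
log();look([.638,.002,-.10],"p9")
N=ori(STOP[2]+np.pi/2,np.radians(47),1)
for l in([-.056,-.15,.023],[-.056,-.12,.023]):
    d,r=rel_move(s2w(l),N);print(l,d.round(4),r.round(3))
print(loc(ctrl.get_state()["eef_pos"][None,:2],STOP))
i=cv2.imread("pics/p9_top.png")[120:220,260:410];cv2.imwrite("pics/top9.png",cv2.resize(i,None,fx=5,fy=5,interpolation=cv2.INTER_CUBIC))
E
```

```text
t 20.85 q [-0.551  0.597  1.74   0.742  1.315 -0.837] p [ 0.6233 -0.0736  0.023 ] F [ -7.9 -17.2   4. ]
x [ 0.076  0.72  -0.689] y [ 0.995 -0.104  0.002] z [-0.07  -0.686 -0.724]
top mould [ 0.6441  0.0221 -0.1072] 136 stop frame [-4.4904e+01 -5.9882e+01 -3.0000e-03] mouth [-41.  -99.9]
side mould [ 0.6402 -0.0091 -0.1011] 734 stop frame [-4.5596e+01 -9.1300e+01  3.0000e-03] mouth [-43.5 -92.5]
[-0.056, -0.15, 0.023] [ 0.0048 -0.0003 -0.0045] [ 0.002  0.009 -0.001]
[-0.056, -0.12, 0.023] [ 0.0265 -0.0003 -0.0252] [ 0.002  0.009 -0.001]
[[-0.05571562 -0.15659335]]
```

View pics/top9.png

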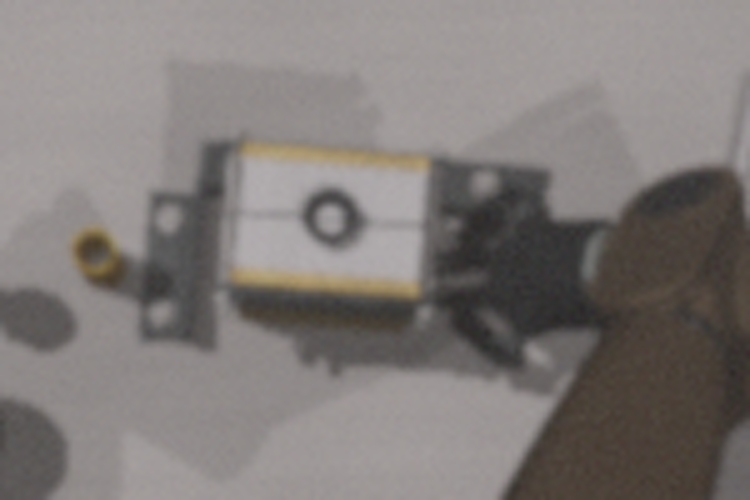

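The mould is sliding square along the back bar, now at y of about -91 mm. About 31 mm remain.

Request:
play_rows --claw '[220,220,220,220,220,220,220,220,220,220,220,220,220,220,220,220]' --travel '[[0.0048,0,-0.0045],[0.0065,0,-0.0062],[0.0083,0,-0.0079],[0.01,0,-0.0095],[0.0117,0,-0.0112],[0.0134,0,-0.0128],[0.0151,0,-0.0144],[0.0168,0,-0.016],[0.0185,0,-0.0177],[0.02,0,-0.0191],[0.0213,0,-0.0203],[0.0226,0,-0.0215],[0.0238,0,-0.0227],[0.025,0,-0.0238],[0.026,0,-0.0248],[0.027,0,-0.0257]]' --dr '[[0,0,0],[0,0,0],[0,0,0],[0,0,0],[0,0,0],[0,0,0],[0,0,0],[0,0,0],[0,0,0],[0,0,0],[0,0,0],[0,0,0],[0,0,0],[0,0,0],[0,0,0],[0,0,0]]'

```text
time: 22.55
eef_pos: [0.6267, -0.0419, 0.0231]
tcp_rot: [0.689, 0.62, -0.278, 0.253]
contact_force: [-9.2, -19.0, 5.1]
opening: 0.138
```

```bash
python3 - <<'E'
from look import *
log();look([.644,.02,-.10],"p10")
N=ori(STOP[2]+np.pi/2,np.radians(47),1)
for l in([-.056,-.12,.023],[-.056,-.116,.023]):
    d,r=rel_move(s2w(l),N);print(l,d.round(4),r.round(3))
print(loc(ctrl.get_state()["eef_pos"][None,:2],STOP))
i=cv2.imread("pics/p10_top.png")[120:220,260:410];cv2.imwrite("pics/top10.png",cv2.resize(i,None,fx=5,fy=5,interpolation=cv2.INTER_CUBIC))
E
```

```text
t 22.55 q [-0.504  0.58   1.764  0.763  1.28  -0.815] p [ 0.6267 -0.0419  0.0231] F [ -9.2 -19.    5.1]
x [ 0.076  0.714 -0.696] y [ 0.995 -0.103  0.003] z [-0.069 -0.693 -0.718]
top mould [ 0.6421  0.0045 -0.1094] 103 stop frame [-4.5128e+01 -7.7592e+01 -5.0000e-03] mouth [-43.2 -61.9]
side mould [ 0.6436  0.0228 -0.1053] 715 stop frame [-4.5517e+01 -5.9269e+01 -1.0000e-03] mouth [-43.5 -64. ]
[-0.056, -0.12, 0.023] [ 0.0037 -0.0003 -0.0035] [ 0.003  0.019 -0.002]
[-0.056, -0.116, 0.023] [ 0.0065 -0.0003 -0.0062] [ 0.003  0.019 -0.002]
[[-0.05565359 -0.125034  ]]
```

View pics/top10.png

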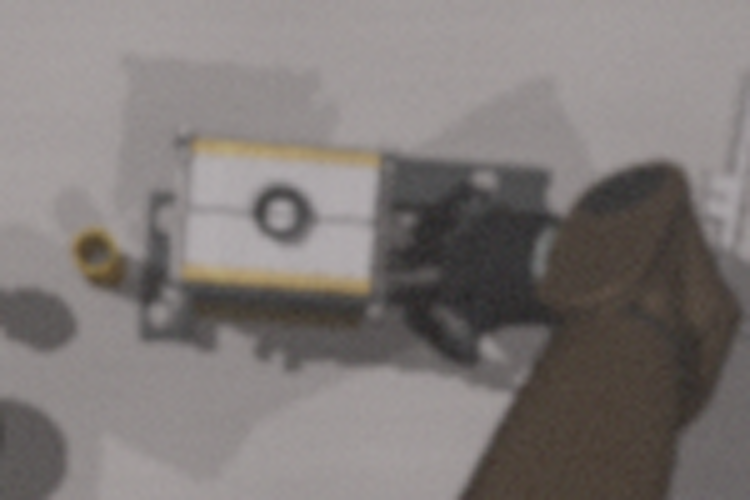

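The mould is at about y -60 mm, but the force hasn't jumped yet. I'll press gently until the side bar is felt.

Request:
play_rows --claw '[220,220,220,220,220,220,220]' --travel '[[0.0047,0,-0.0045],[0.0055,0,-0.0053],[0.0063,0,-0.006],[0.007,0,-0.0067],[0.0077,0,-0.0073],[0.0077,0,-0.0073],[0.0077,0,-0.0073]]' --dr '[[0,0,0],[0,0,0],[0,0,0],[0,0,0],[0,0,0],[0,0,0],[0,0,0]]'

```text
time: 23.35
eef_pos: [0.6269, -0.0413, 0.0231]
tcp_rot: [0.686, 0.618, -0.283, 0.259]
contact_force: [-14.4, -30.4, 8.8]
opening: 0.141
```

```bash
python3 - <<'E'
from look import *
log();look([.644,.023,-.105])
N=ori(STOP[2]+np.pi/2,np.radians(47),1)
print(loc(ctrl.get_state()["eef_pos"][None,:2],STOP))
for l in([-.056,-.14,.023],[-.056,-.16,.03],[-.06,-.26,.12],[-.06,-.28,.26]):
    d,r=rel_move(s2w(l),N);print(l,d.round(4),r.round(3))
E
```

```text
t 23.35 q [-0.499  0.573  1.766  0.753  1.267 -0.809] p [ 0.6269 -0.0413  0.0231] F [-14.4 -30.4   8.8]
x [ 0.076  0.702 -0.708] y [ 0.995 -0.101  0.006] z [-0.068 -0.705 -0.706]
top mould [ 0.6433  0.0168 -0.1056] 100 stop frame [-4.5147e+01 -6.5240e+01 -2.0000e-03] mouth [-46.3 -63.8]
side mould [ 0.6436  0.0232 -0.106 ] 728 stop frame [-4.5521e+01 -5.8805e+01 -2.0000e-03] mouth [-43.3 -61.5]
[[-0.05549132 -0.12472962]]
[-0.056, -0.14, 0.023] [-0.0107 -0.0005  0.0109] [ 0.006  0.037 -0.002]
[-0.056, -0.16, 0.03] [-0.0298 -0.0006  0.0201] [ 0.006  0.037 -0.002]
[-0.06, -0.26, 0.12] [-0.1641 -0.0043  0.0274] [ 0.006  0.037 -0.002]
[-0.06, -0.28, 0.26] [-0.2774 -0.0035 -0.0573] [ 0.006  0.037 -0.002]
```

The force rose from 19 to 30 N with only 0.3 mm of motion, so the mould is against the side bar. Time to withdraw.

Request:
play_rows --claw '[220,220,220,220,220,220,220,220,220,220,220,220,220,220]' --travel '[[-0.005,0,0.005],[-0.0107,0,0.011],[-0.02,0,0.016],[-0.03,0,0.02],[-0.06,-0.001,0.022],[-0.095,-0.002,0.024],[-0.13,-0.003,0.026],[-0.164,-0.004,0.027],[-0.19,-0.004,0.006],[-0.22,-0.004,-0.015],[-0.25,-0.004,-0.037],[-0.277,-0.004,-0.057],[-0.277,-0.004,-0.057],[-0.277,-0.004,-0.057]]' --dr '[[0,0,0],[0,0,0],[0,0,0],[0,0,0],[0,0,0],[0,0,0],[0,0,0],[0,0,0],[0,0,0],[0,0,0],[0,0,0],[0,0,0],[0,0,0],[0,0,0]]'

```text
time: 24.85
eef_pos: [0.6061, -0.1951, 0.2604]
tcp_rot: [0.686, 0.618, -0.283, 0.26]
contact_force: [-0.7, -0.2, -0.7]
opening: 0.138
```

```bash
python3 - <<'E'
from look import *
log();look([.644,.023,-.105],"p12")
for n,s in(("top",(120,220,260,410)),("side",(120,250,240,400))):
    i=cv2.imread(f"pics/p12_{n}.png")[s[0]:s[1],s[2]:s[3]];cv2.imwrite(f"pics/{n}12.png",cv2.resize(i,None,fx=4,fy=4,interpolation=cv2.INTER_CUBIC))
# bystanders moved?
a=cv2.imread("pics/top0.png").astype(int);b=cv2.imread("pics/p12_top.png").astype(int)
from fit import fit_stop
c=vision.read_camera("side");print(fit_stop(cloud(c),[.695,.077,-.1]))
E
```

```text
t 24.85 q [-0.708  0.361  1.563  0.627  1.699 -0.685] p [ 0.6061 -0.1951  0.2604] F [-0.7 -0.2 -0.7]
x [ 0.076  0.701 -0.709] y [ 0.995 -0.101  0.007] z [-0.066 -0.706 -0.705]
top mould [ 0.6438  0.0219 -0.1006] 93 stop frame [-4.5214e+01 -6.0079e+01  3.0000e-03] mouth [-42.8 -61.5]
side mould [ 0.6437  0.0231 -0.1057] 715 stop frame [-4.5434e+01 -5.8981e+01 -2.0000e-03] mouth [-43.2 -60.4]
(array([ 0.69531714,  0.07875661, -0.10313675]), 211, np.float64(0.0013278377246697666))
```

View pics/side12.png

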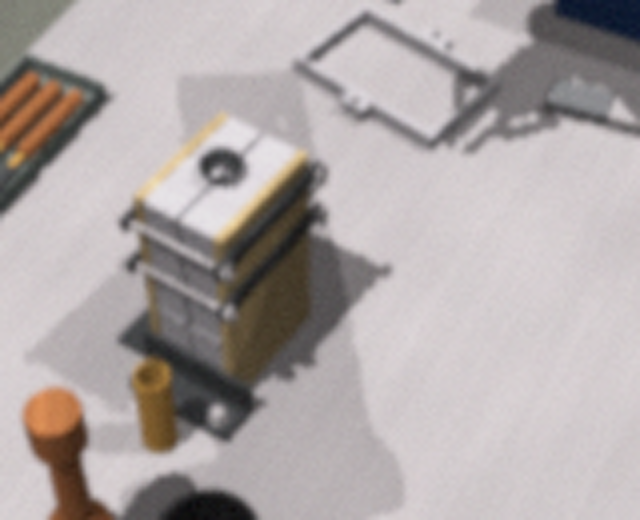

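View pics/p12_top.png

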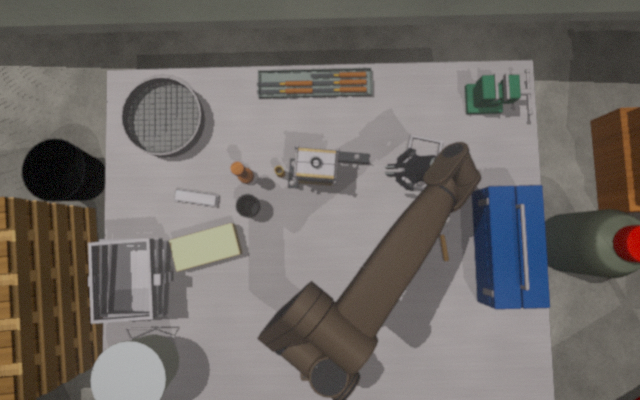

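The mould is upright in the corner at (316,163), and the hand is clear at (415,165). The bystanders sit at the same pixels as in the first picture. Handing in.

```bash
python3 -c "
from plant import ctrl
print(ctrl.sign_off())"
```

```text
the job is handed in; nothing more can be done
None
```

The mould is standing in the corner stop, square against both bars, and I've handed the job in. The hand-in reported no verdict.

**How it was done:** I pushed the mould low on its robot-side board with closed fingertips until it met the back bar. Then I slid it left along that bar from its right side, with the contact about 32 mm up. On each bar the wrist force rose as the mould touched: from about 21 to 34 N at the back bar and from 19 to 30 N at the side bar. The hand was then withdrawn well clear, at about 25 s of the 61 s allowed.

**Last checks:**

| Check | Result | Target |
|---|---|---|
| x in the stop frame | -45.2 mm (top camera), -45.4 mm (side camera) | -50 to -41 mm |
| y in the stop frame | -60.1 mm (top), -59.0 mm (side) | -65 to -56 mm |
| Angle to the bars | within 0.003 rad | below 0.05 rad |

- **Upright and clear:** the mould looked upright in both pictures, and the contact force was about zero after the hand left.
- **Other things on the bench:** in the last top picture they appeared where they started, but I checked this by eye and did not measure it. The hand and arm partly hid the empty frame and the brush in that picture.

**Disagreements along the way:**
- **Top-camera fits:** several of its mould fits were wrong by 10 to 30 mm because the hand and bars were close by. I relied on the side camera and the pouring mouth for those steps; the final fits agree within about 1 mm.
- **Upward force:** the first push showed an unexpected upward force of about 13 N on the fingers. I raised the tips in case they were touching the bench, but the force stayed. I don't know its cause, and the mould did not appear to rock or lift.

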